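Charge the bench finisher with polishing stones

ROBOT

A 6-joint arm with a two-finger parallel gripper is mounted at the origin on a cart in front of the work surface, level with it; the furniture and walls round the work are solid. World frame = base frame: x ahead of the robot, y to its left, z up, the work surface at z = 0. Lengths are in m, angles in rad, forces in N, time in s.
With the tool pointing down it reaches from about 0.375 to 0.925 m from the base axis. Payload 5.7 kg.
Tool frame: the origin (TCP) lies midway between the tips of the shut fingers; the grasp point (between the pads) lies 19 mm behind it; z points along the fingers, x is the direction in which the jaws open and shut, and the axes are right-handed (so a half turn about z gives the same grasp; the last joint's range is limited). The gripper opens to 88 mm and grips with 3 to 60 N. Pads are 20 mm wide; open, the fingers measure 115 mm over their backs; the gripper's body (75 mm by 178 mm) begins 61 mm behind the grasp point.
Start: joints at [1.149, 0.359, 1.51, -0, 1.272, -0.115], TCP at [0.181, 0.572, 0.223] pointing down, gripper open.
Joint ranges: [-2.97, 2.97], [-1.01, 2.36], [0.21, 2.38], [-0.96, 4.11], [0.2, 2.71], [-2.98, 2.98]. Speed limits (rad/s): [2.39, 2.39, 3.14, 3.14, 3.14, 3.14].

INTERFACE

Orientations are given as a unit quaternion [x, y, z, w].
In Python, from bench import move_ptp, servo_line, goto_joints, move_gripper, sleep, inverse_kinematics, capture, PlanningError, close_job, spot_in, silhouettes, current_clock, current_joint_pos, current_qvel, current_joint_torque, current_position, current_orientation, current_force, current_torque, current_finger_gap gives the robot as it stands. Calls block until the motion is done:
- move_ptp(position, orientation): joint-space move of the TCP to a pose.
- servo_line(position, orientation=None, rate=0.15, contact_N=None): straight line of the TCP; orientation=None keeps the orientation; rate is the mean speed in m/s. With contact_N (N) it stops when the force on the tool has changed by that much, and returns True; else False.
- goto_joints(angles): joint-space move.
- move_gripper(opening): finger opening in m; the grip force is fixed at half the most; returns when the fingers have stopped.
- sleep(seconds).
- inverse_kinematics(position, orientation): joint angles nearest the present ones, or None.
- capture(name): name is "scene" or "side" or "wrist"; returns a dict with "image" (384x512x3 uint8, blue, green, red), "range_z" (384x512 float32, m along the optical axis (not along the pixel's ray), 0 where there is no reading), "intrinsics" (3x3 intrinsics, pixels), "R" (3x3) and "t" (3): a world point X has camera coordinates R X + t. Camera axes: x right, y down, z forward; pixel columns grow to the right and rows downward; lengths in m; the calibration is good to about 2 mm. A picture is of the moment at which its call begins.
A pose or a line that the arm cannot do raises PlanningError and nothing moves.
- close_job(): hands the job in, once; it reports no verdict.
Trained networks look in the newest picture that a camera, given by its name, has taken for a name from the list of things; names that differ only in an ending like _2 or _b are one class to them, and where a whole thing is asked for, a point or a joint stands for the part that bears it (a point fixed in the world has none). Each returns a list of dicts, best first, with "conf" (0 to 1); they miss things now and then, are a little off and sometimes report something else, mostly with a low value. They report only what shows in the picture. A call takes as long as a camera call.
- spot_in(camera, query): "xy" ([column, row] in pixels, amid what is visible of it).
- silhouettes(camera, query): "region" (384x512 bool, what is visible of it) and "xy" ([column, row] in pixels, amid what is visible of it).
Readings, each from a call of its own:
- current_clock(): time.
- current_joint_pos(): joint angles.
- current_qvel(): joint speeds.
- current_joint_torque(): joint torques, N m.
- current_position(): TCP position.
- current_orientation(): TCP orientation.
- current_force(): force on the tool from outside, world axes, zero at the start.
- current_torque(): the same for the moment, N m.
- current_finger_gap(): finger opening in m.
Only numpy, scipy, OpenCV 4.12 (cv2) and the standard library are available. Lean on these libraries where they do the work, as an engineer would, in place of code of your own. Each camera call takes 0.05 s, during which the arm holds its last target.

TASK

Charge the bench finisher: pick up the aluminium scoop, scoop up at least four of the six ceramic stones from the yellow tub in one go and tip them into the machine's trough, without touching the stones with the gripper and leaving none outside tub and trough. Stand the scoop back down, level, on the bench or in the tub, and shut the machine's lid, pressing it down until the sprung catch arm snaps over its front edge. Leave the other things on the bench where they are.

Things in the scene. Friction and masses are not known exactly. Their poses are not given: they have to be found in the camera images.
- scoop_handle (a point): Middle of the grip of a loose aluminium hand scoop (about 160 g): a black bar 90 mm long, 22 mm wide, 26 mm high with flat upright sides, this point 74 mm above the scoop's underside. +x points forward from the grip to the mouth of the scoop, +z is the scoop's up. The grip lies along x but for a slope of 0.14 rad (rear end higher).
- scoop_bowl (a point): Middle of the scoop's pan, 108 mm ahead of the grip's middle (+x), 62 mm lower, 12 mm above the underside. Pan 100 mm long (x), 88 mm wide (y) outside, floor and walls 2 mm; back wall 44 mm high, side walls 42 mm high at the back falling to nothing 14 mm behind the open mouth. It starts standing level on the bench right of the tub. Axes as scoop_handle.
- scoop_lip (a point): Middle of the scoop's straight front edge, 50 mm ahead of scoop_bowl (+x), 1 mm above the underside. Axes as scoop_handle.
- tub_floor (a point): Middle of the inner floor (4 mm above the bench) of a fixed, shallow yellow tub: outside 270 mm long (its x) and 110 mm wide (its y), walls 4 mm thick, 52 mm high, with a rim 6 mm wide outside. +x points to the end where the stones lie, roughly to the robot's left; the 125 mm of floor at the -x end are free of stones.
- finisher: Fixed grey bench finishing machine (a trough on four springs over a base 186 x 220 mm); origin on the bench under the middle of the trough. -x is its front, where the catch arm reaches 115 mm from the middle and 156 mm above the bench; the hinge of the lid is at the back (+x), along y. A black speed control, 76 mm high with its knob, stands at its +y end (y 115 to 165 mm).
- trough_mid (a point): Point on the upright middle axis of the machine's open trough, 75 mm above the bench; axes as finisher. Trough 170 mm (x) by 200 mm (y) outside, walls 5 mm, black lining, floor 53 mm and rim 118 mm above the bench, floor coved at front and back. A small aluminium bracket to be deburred lies in its +y half.
- lid (a joint): Lid of the finisher, hinged along the back rim: 0 = shut, 1.57 = upright, at most 1.95. It starts roughly upright; a stiff hinge (0.09 N m) holds it there, but below about 1.1 rad it sinks by its weight (250 g) until its tongue rests on the catch at about 0.11 rad, whence it must be pressed home.
- lid_hinge (a point): Middle of the lid's hinge line, 121 mm above the bench, 91 mm behind the middle of the trough. This point turns with the lid: -x runs from here along the lid to its free edge, y along the hinge.
- lid_edge (a point): Point on the lid's outer face, midway across and 165 mm from the hinge line. The lid is 200 mm wide (y), 6 mm thick and reaches 178 mm from the hinge; a steel tongue 46 mm wide in the middle reaches 185 mm. +z points out of the outer face (up when shut, to the back when open), -x to the free edge.
- catch (a joint): Sprung steel hold-down arm, 34 mm wide, on the middle of the finisher's front wall. 0 = upright, as it starts; it grows as the arm is pushed out to the front. Its nose slopes on top: pressing the lid down near its front edge with about 5 to 10 N drives the arm back until the tongue slips beneath the nose, which springs back (below 0.1) and holds the lid.
- stone_1_mid (a point): White ceramic polishing stone 1 of 6: a smooth round pillow, 25 mm across and 18 mm thick with small flats, 18 g, lying flat and loose in the tub. This point is its centre; z is its short axis.
- stone_2_mid (a point): White ceramic polishing stone 2 of 6: a smooth round pillow, 25 mm across and 18 mm thick with small flats, 18 g, lying flat and loose in the tub. This point is its centre; z is its short axis.
- stone_3_mid (a point): White ceramic polishing stone 3 of 6: a smooth round pillow, 25 mm across and 18 mm thick with small flats, 18 g, lying flat and loose in the tub. This point is its centre; z is its short axis.
- stone_4_mid (a point): White ceramic polishing stone 4 of 6: a smooth round pillow, 25 mm across and 18 mm thick with small flats, 18 g, lying flat and loose in the tub. This point is its centre; z is its short axis.
- stone_5_mid (a point): White ceramic polishing stone 5 of 6: a smooth round pillow, 25 mm across and 18 mm thick with small flats, 18 g, lying flat and loose in the tub. This point is its centre; z is its short axis.
- stone_6_mid (a point): White ceramic polishing stone 6 of 6: a smooth round pillow, 25 mm across and 18 mm thick with small flats, 18 g, lying flat and loose in the tub. This point is its centre; z is its short axis.
- sanding_block_mid (a point): Bystander: cork sanding block, 60 x 100 x 32 mm; the point is its middle, 16 mm above its underside. Loose; to be left alone.
- lens_cap_mid (a point): Bystander: round black plastic cap, 56 mm across, 36 mm high; the point is its middle, 18 mm above its underside. Loose; to be left alone.
- grey_box_mid (a point): Bystander: small grey screw box, 62 x 102 x 34 mm; the point is its middle, 17 mm above its underside. Loose; to be left alone.
- marker_mid (a point): Bystander: white marker pen with red cap, 135 mm long, 17 mm thick, lying; the point is its middle, 8 mm above its underside. Loose; to be left alone.

How it is judged:
On the way, in this order (a step that is already met when the one before it is completed fails the run):
1. at least four stones lie together in the scoop, which is lifted clear above the tub (height (world z) of scoop_bowl above 0.085 m and (distance between each of stone_1_mid, stone_2_mid, stone_3_mid, stone_4_mid and scoop_bowl below 0.07 m or distance between each of stone_1_mid, stone_2_mid, stone_3_mid, stone_5_mid and scoop_bowl below 0.07 m or distance between each of stone_1_mid, stone_2_mid, stone_3_mid, stone_6_mid and scoop_bowl below 0.07 m or distance between each of stone_1_mid, stone_2_mid, stone_4_mid, stone_5_mid and scoop_bowl below 0.07 m or distance between each of stone_1_mid, stone_2_mid, stone_4_mid, stone_6_mid and scoop_bowl below 0.07 m or distance between each of stone_1_mid, stone_2_mid, stone_5_mid, stone_6_mid and scoop_bowl below 0.07 m or distance between each of stone_1_mid, stone_3_mid, stone_4_mid, stone_5_mid and scoop_bowl below 0.07 m or distance between each of stone_1_mid, stone_3_mid, stone_4_mid, stone_6_mid and scoop_bowl below 0.07 m or distance between each of stone_1_mid, stone_3_mid, stone_5_mid, stone_6_mid and scoop_bowl below 0.07 m or distance between each of stone_1_mid, stone_4_mid, stone_5_mid, stone_6_mid and scoop_bowl below 0.07 m or distance between each of stone_2_mid, stone_3_mid, stone_4_mid, stone_5_mid and scoop_bowl below 0.07 m or distance between each of stone_2_mid, stone_3_mid, stone_4_mid, stone_6_mid and scoop_bowl below 0.07 m or distance between each of stone_2_mid, stone_3_mid, stone_5_mid, stone_6_mid and scoop_bowl below 0.07 m or distance between each of stone_2_mid, stone_4_mid, stone_5_mid, stone_6_mid and scoop_bowl below 0.07 m or distance between each of stone_3_mid, stone_4_mid, stone_5_mid, stone_6_mid and scoop_bowl below 0.07 m)), for 0.2 s.
2. at least four stones lie in the trough ((((horizontal distance between stone_1_mid and trough_mid below 0.105 m and height (world z) of stone_1_mid between 0.045 and 0.112 m) and (horizontal distance between stone_2_mid and trough_mid below 0.105 m and height (world z) of stone_2_mid between 0.045 and 0.112 m) and (horizontal distance between stone_3_mid and trough_mid below 0.105 m and height (world z) of stone_3_mid between 0.045 and 0.112 m) and (horizontal distance between stone_4_mid and trough_mid below 0.105 m and height (world z) of stone_4_mid between 0.045 and 0.112 m)) or ((horizontal distance between stone_1_mid and trough_mid below 0.105 m and height (world z) of stone_1_mid between 0.045 and 0.112 m) and (horizontal distance between stone_2_mid and trough_mid below 0.105 m and height (world z) of stone_2_mid between 0.045 and 0.112 m) and (horizontal distance between stone_3_mid and trough_mid below 0.105 m and height (world z) of stone_3_mid between 0.045 and 0.112 m) and (horizontal distance between stone_5_mid and trough_mid below 0.105 m and height (world z) of stone_5_mid between 0.045 and 0.112 m)) or ((horizontal distance between stone_1_mid and trough_mid below 0.105 m and height (world z) of stone_1_mid between 0.045 and 0.112 m) and (horizontal distance between stone_2_mid and trough_mid below 0.105 m and height (world z) of stone_2_mid between 0.045 and 0.112 m) and (horizontal distance between stone_3_mid and trough_mid below 0.105 m and height (world z) of stone_3_mid between 0.045 and 0.112 m) and (horizontal distance between stone_6_mid and trough_mid below 0.105 m and height (world z) of stone_6_mid between 0.045 and 0.112 m)) or ((horizontal distance between stone_1_mid and trough_mid below 0.105 m and height (world z) of stone_1_mid between 0.045 and 0.112 m) and (horizontal distance between stone_2_mid and trough_mid below 0.105 m and height (world z) of stone_2_mid between 0.045 and 0.112 m) and (horizontal distance between stone_4_mid and trough_mid below 0.105 m and height (world z) of stone_4_mid between 0.045 and 0.112 m) and (horizontal distance between stone_5_mid and trough_mid below 0.105 m and height (world z) of stone_5_mid between 0.045 and 0.112 m)) or ((horizontal distance between stone_1_mid and trough_mid below 0.105 m and height (world z) of stone_1_mid between 0.045 and 0.112 m) and (horizontal distance between stone_2_mid and trough_mid below 0.105 m and height (world z) of stone_2_mid between 0.045 and 0.112 m) and (horizontal distance between stone_4_mid and trough_mid below 0.105 m and height (world z) of stone_4_mid between 0.045 and 0.112 m) and (horizontal distance between stone_6_mid and trough_mid below 0.105 m and height (world z) of stone_6_mid between 0.045 and 0.112 m)) or ((horizontal distance between stone_1_mid and trough_mid below 0.105 m and height (world z) of stone_1_mid between 0.045 and 0.112 m) and (horizontal distance between stone_2_mid and trough_mid below 0.105 m and height (world z) of stone_2_mid between 0.045 and 0.112 m) and (horizontal distance between stone_5_mid and trough_mid below 0.105 m and height (world z) of stone_5_mid between 0.045 and 0.112 m) and (horizontal distance between stone_6_mid and trough_mid below 0.105 m and height (world z) of stone_6_mid between 0.045 and 0.112 m)) or ((horizontal distance between stone_1_mid and trough_mid below 0.105 m and height (world z) of stone_1_mid between 0.045 and 0.112 m) and (horizontal distance between stone_3_mid and trough_mid below 0.105 m and height (world z) of stone_3_mid between 0.045 and 0.112 m) and (horizontal distance between stone_4_mid and trough_mid below 0.105 m and height (world z) of stone_4_mid between 0.045 and 0.112 m) and (horizontal distance between stone_5_mid and trough_mid below 0.105 m and height (world z) of stone_5_mid between 0.045 and 0.112 m)) or ((horizontal distance between stone_1_mid and trough_mid below 0.105 m and height (world z) of stone_1_mid between 0.045 and 0.112 m) and (horizontal distance between stone_3_mid and trough_mid below 0.105 m and height (world z) of stone_3_mid between 0.045 and 0.112 m) and (horizontal distance between stone_4_mid and trough_mid below 0.105 m and height (world z) of stone_4_mid between 0.045 and 0.112 m) and (horizontal distance between stone_6_mid and trough_mid below 0.105 m and height (world z) of stone_6_mid between 0.045 and 0.112 m)) or ((horizontal distance between stone_1_mid and trough_mid below 0.105 m and height (world z) of stone_1_mid between 0.045 and 0.112 m) and (horizontal distance between stone_3_mid and trough_mid below 0.105 m and height (world z) of stone_3_mid between 0.045 and 0.112 m) and (horizontal distance between stone_5_mid and trough_mid below 0.105 m and height (world z) of stone_5_mid between 0.045 and 0.112 m) and (horizontal distance between stone_6_mid and trough_mid below 0.105 m and height (world z) of stone_6_mid between 0.045 and 0.112 m)) or ((horizontal distance between stone_1_mid and trough_mid below 0.105 m and height (world z) of stone_1_mid between 0.045 and 0.112 m) and (horizontal distance between stone_4_mid and trough_mid below 0.105 m and height (world z) of stone_4_mid between 0.045 and 0.112 m) and (horizontal distance between stone_5_mid and trough_mid below 0.105 m and height (world z) of stone_5_mid between 0.045 and 0.112 m) and (horizontal distance between stone_6_mid and trough_mid below 0.105 m and height (world z) of stone_6_mid between 0.045 and 0.112 m)) or ((horizontal distance between stone_2_mid and trough_mid below 0.105 m and height (world z) of stone_2_mid between 0.045 and 0.112 m) and (horizontal distance between stone_3_mid and trough_mid below 0.105 m and height (world z) of stone_3_mid between 0.045 and 0.112 m) and (horizontal distance between stone_4_mid and trough_mid below 0.105 m and height (world z) of stone_4_mid between 0.045 and 0.112 m) and (horizontal distance between stone_5_mid and trough_mid below 0.105 m and height (world z) of stone_5_mid between 0.045 and 0.112 m)) or ((horizontal distance between stone_2_mid and trough_mid below 0.105 m and height (world z) of stone_2_mid between 0.045 and 0.112 m) and (horizontal distance between stone_3_mid and trough_mid below 0.105 m and height (world z) of stone_3_mid between 0.045 and 0.112 m) and (horizontal distance between stone_4_mid and trough_mid below 0.105 m and height (world z) of stone_4_mid between 0.045 and 0.112 m) and (horizontal distance between stone_6_mid and trough_mid below 0.105 m and height (world z) of stone_6_mid between 0.045 and 0.112 m)) or ((horizontal distance between stone_2_mid and trough_mid below 0.105 m and height (world z) of stone_2_mid between 0.045 and 0.112 m) and (horizontal distance between stone_3_mid and trough_mid below 0.105 m and height (world z) of stone_3_mid between 0.045 and 0.112 m) and (horizontal distance between stone_5_mid and trough_mid below 0.105 m and height (world z) of stone_5_mid between 0.045 and 0.112 m) and (horizontal distance between stone_6_mid and trough_mid below 0.105 m and height (world z) of stone_6_mid between 0.045 and 0.112 m)) or ((horizontal distance between stone_2_mid and trough_mid below 0.105 m and height (world z) of stone_2_mid between 0.045 and 0.112 m) and (horizontal distance between stone_4_mid and trough_mid below 0.105 m and height (world z) of stone_4_mid between 0.045 and 0.112 m) and (horizontal distance between stone_5_mid and trough_mid below 0.105 m and height (world z) of stone_5_mid between 0.045 and 0.112 m) and (horizontal distance between stone_6_mid and trough_mid below 0.105 m and height (world z) of stone_6_mid between 0.045 and 0.112 m)) or ((horizontal distance between stone_3_mid and trough_mid below 0.105 m and height (world z) of stone_3_mid between 0.045 and 0.112 m) and (horizontal distance between stone_4_mid and trough_mid below 0.105 m and height (world z) of stone_4_mid between 0.045 and 0.112 m) and (horizontal distance between stone_5_mid and trough_mid below 0.105 m and height (world z) of stone_5_mid between 0.045 and 0.112 m) and (horizontal distance between stone_6_mid and trough_mid below 0.105 m and height (world z) of stone_6_mid between 0.045 and 0.112 m)))), for 0.3 s.
3. the lid is shut and the catch has sprung back over its tongue (value of joint lid below 0.025 rad and value of joint catch below 0.08 rad), for 0.3 s.
At the end, for the whole second after the job is handed in: At least four stones lie in the trough (below its rim, within its walls) and every other stone lies in the tub; the lid is shut (within 0.025 rad) with the catch arm sprung back over it (within 0.08 rad); the scoop stands released and level (within 0.25 rad) on the bench or on the tub's floor (all of step 3 and (((horizontal distance between stone_1_mid and trough_mid below 0.105 m and height (world z) of stone_1_mid between 0.045 and 0.112 m) and (horizontal distance between stone_2_mid and trough_mid below 0.105 m and height (world z) of stone_2_mid between 0.045 and 0.112 m) and (horizontal distance between stone_3_mid and trough_mid below 0.105 m and height (world z) of stone_3_mid between 0.045 and 0.112 m) and (horizontal distance between stone_4_mid and trough_mid below 0.105 m and height (world z) of stone_4_mid between 0.045 and 0.112 m)) or ((horizontal distance between stone_1_mid and trough_mid below 0.105 m and height (world z) of stone_1_mid between 0.045 and 0.112 m) and (horizontal distance between stone_2_mid and trough_mid below 0.105 m and height (world z) of stone_2_mid between 0.045 and 0.112 m) and (horizontal distance between stone_3_mid and trough_mid below 0.105 m and height (world z) of stone_3_mid between 0.045 and 0.112 m) and (horizontal distance between stone_5_mid and trough_mid below 0.105 m and height (world z) of stone_5_mid between 0.045 and 0.112 m)) or ((horizontal distance between stone_1_mid and trough_mid below 0.105 m and height (world z) of stone_1_mid between 0.045 and 0.112 m) and (horizontal distance between stone_2_mid and trough_mid below 0.105 m and height (world z) of stone_2_mid between 0.045 and 0.112 m) and (horizontal distance between stone_3_mid and trough_mid below 0.105 m and height (world z) of stone_3_mid between 0.045 and 0.112 m) and (horizontal distance between stone_6_mid and trough_mid below 0.105 m and height (world z) of stone_6_mid between 0.045 and 0.112 m)) or ((horizontal distance between stone_1_mid and trough_mid below 0.105 m and height (world z) of stone_1_mid between 0.045 and 0.112 m) and (horizontal distance between stone_2_mid and trough_mid below 0.105 m and height (world z) of stone_2_mid between 0.045 and 0.112 m) and (horizontal distance between stone_4_mid and trough_mid below 0.105 m and height (world z) of stone_4_mid between 0.045 and 0.112 m) and (horizontal distance between stone_5_mid and trough_mid below 0.105 m and height (world z) of stone_5_mid between 0.045 and 0.112 m)) or ((horizontal distance between stone_1_mid and trough_mid below 0.105 m and height (world z) of stone_1_mid between 0.045 and 0.112 m) and (horizontal distance between stone_2_mid and trough_mid below 0.105 m and height (world z) of stone_2_mid between 0.045 and 0.112 m) and (horizontal distance between stone_4_mid and trough_mid below 0.105 m and height (world z) of stone_4_mid between 0.045 and 0.112 m) and (horizontal distance between stone_6_mid and trough_mid below 0.105 m and height (world z) of stone_6_mid between 0.045 and 0.112 m)) or ((horizontal distance between stone_1_mid and trough_mid below 0.105 m and height (world z) of stone_1_mid between 0.045 and 0.112 m) and (horizontal distance between stone_2_mid and trough_mid below 0.105 m and height (world z) of stone_2_mid between 0.045 and 0.112 m) and (horizontal distance between stone_5_mid and trough_mid below 0.105 m and height (world z) of stone_5_mid between 0.045 and 0.112 m) and (horizontal distance between stone_6_mid and trough_mid below 0.105 m and height (world z) of stone_6_mid between 0.045 and 0.112 m)) or ((horizontal distance between stone_1_mid and trough_mid below 0.105 m and height (world z) of stone_1_mid between 0.045 and 0.112 m) and (horizontal distance between stone_3_mid and trough_mid below 0.105 m and height (world z) of stone_3_mid between 0.045 and 0.112 m) and (horizontal distance between stone_4_mid and trough_mid below 0.105 m and height (world z) of stone_4_mid between 0.045 and 0.112 m) and (horizontal distance between stone_5_mid and trough_mid below 0.105 m and height (world z) of stone_5_mid between 0.045 and 0.112 m)) or ((horizontal distance between stone_1_mid and trough_mid below 0.105 m and height (world z) of stone_1_mid between 0.045 and 0.112 m) and (horizontal distance between stone_3_mid and trough_mid below 0.105 m and height (world z) of stone_3_mid between 0.045 and 0.112 m) and (horizontal distance between stone_4_mid and trough_mid below 0.105 m and height (world z) of stone_4_mid between 0.045 and 0.112 m) and (horizontal distance between stone_6_mid and trough_mid below 0.105 m and height (world z) of stone_6_mid between 0.045 and 0.112 m)) or ((horizontal distance between stone_1_mid and trough_mid below 0.105 m and height (world z) of stone_1_mid between 0.045 and 0.112 m) and (horizontal distance between stone_3_mid and trough_mid below 0.105 m and height (world z) of stone_3_mid between 0.045 and 0.112 m) and (horizontal distance between stone_5_mid and trough_mid below 0.105 m and height (world z) of stone_5_mid between 0.045 and 0.112 m) and (horizontal distance between stone_6_mid and trough_mid below 0.105 m and height (world z) of stone_6_mid between 0.045 and 0.112 m)) or ((horizontal distance between stone_1_mid and trough_mid below 0.105 m and height (world z) of stone_1_mid between 0.045 and 0.112 m) and (horizontal distance between stone_4_mid and trough_mid below 0.105 m and height (world z) of stone_4_mid between 0.045 and 0.112 m) and (horizontal distance between stone_5_mid and trough_mid below 0.105 m and height (world z) of stone_5_mid between 0.045 and 0.112 m) and (horizontal distance between stone_6_mid and trough_mid below 0.105 m and height (world z) of stone_6_mid between 0.045 and 0.112 m)) or ((horizontal distance between stone_2_mid and trough_mid below 0.105 m and height (world z) of stone_2_mid between 0.045 and 0.112 m) and (horizontal distance between stone_3_mid and trough_mid below 0.105 m and height (world z) of stone_3_mid between 0.045 and 0.112 m) and (horizontal distance between stone_4_mid and trough_mid below 0.105 m and height (world z) of stone_4_mid between 0.045 and 0.112 m) and (horizontal distance between stone_5_mid and trough_mid below 0.105 m and height (world z) of stone_5_mid between 0.045 and 0.112 m)) or ((horizontal distance between stone_2_mid and trough_mid below 0.105 m and height (world z) of stone_2_mid between 0.045 and 0.112 m) and (horizontal distance between stone_3_mid and trough_mid below 0.105 m and height (world z) of stone_3_mid between 0.045 and 0.112 m) and (horizontal distance between stone_4_mid and trough_mid below 0.105 m and height (world z) of stone_4_mid between 0.045 and 0.112 m) and (horizontal distance between stone_6_mid and trough_mid below 0.105 m and height (world z) of stone_6_mid between 0.045 and 0.112 m)) or ((horizontal distance between stone_2_mid and trough_mid below 0.105 m and height (world z) of stone_2_mid between 0.045 and 0.112 m) and (horizontal distance between stone_3_mid and trough_mid below 0.105 m and height (world z) of stone_3_mid between 0.045 and 0.112 m) and (horizontal distance between stone_5_mid and trough_mid below 0.105 m and height (world z) of stone_5_mid between 0.045 and 0.112 m) and (horizontal distance between stone_6_mid and trough_mid below 0.105 m and height (world z) of stone_6_mid between 0.045 and 0.112 m)) or ((horizontal distance between stone_2_mid and trough_mid below 0.105 m and height (world z) of stone_2_mid between 0.045 and 0.112 m) and (horizontal distance between stone_4_mid and trough_mid below 0.105 m and height (world z) of stone_4_mid between 0.045 and 0.112 m) and (horizontal distance between stone_5_mid and trough_mid below 0.105 m and height (world z) of stone_5_mid between 0.045 and 0.112 m) and (horizontal distance between stone_6_mid and trough_mid below 0.105 m and height (world z) of stone_6_mid between 0.045 and 0.112 m)) or ((horizontal distance between stone_3_mid and trough_mid below 0.105 m and height (world z) of stone_3_mid between 0.045 and 0.112 m) and (horizontal distance between stone_4_mid and trough_mid below 0.105 m and height (world z) of stone_4_mid between 0.045 and 0.112 m) and (horizontal distance between stone_5_mid and trough_mid below 0.105 m and height (world z) of stone_5_mid between 0.045 and 0.112 m) and (horizontal distance between stone_6_mid and trough_mid below 0.105 m and height (world z) of stone_6_mid between 0.045 and 0.112 m))) and ((horizontal distance between stone_1_mid and trough_mid below 0.105 m and height (world z) of stone_1_mid between 0.045 and 0.112 m) or (x of stone_1_mid in the frame of tub_floor between -0.135 and 0.135 m and y of stone_1_mid in the frame of tub_floor between -0.056 and 0.056 m and height (world z) of stone_1_mid below 0.06 m)) and ((horizontal distance between stone_2_mid and trough_mid below 0.105 m and height (world z) of stone_2_mid between 0.045 and 0.112 m) or (x of stone_2_mid in the frame of tub_floor between -0.135 and 0.135 m and y of stone_2_mid in the frame of tub_floor between -0.056 and 0.056 m and height (world z) of stone_2_mid below 0.06 m)) and ((horizontal distance between stone_3_mid and trough_mid below 0.105 m and height (world z) of stone_3_mid between 0.045 and 0.112 m) or (x of stone_3_mid in the frame of tub_floor between -0.135 and 0.135 m and y of stone_3_mid in the frame of tub_floor between -0.056 and 0.056 m and height (world z) of stone_3_mid below 0.06 m)) and ((horizontal distance between stone_4_mid and trough_mid below 0.105 m and height (world z) of stone_4_mid between 0.045 and 0.112 m) or (x of stone_4_mid in the frame of tub_floor between -0.135 and 0.135 m and y of stone_4_mid in the frame of tub_floor between -0.056 and 0.056 m and height (world z) of stone_4_mid below 0.06 m)) and ((horizontal distance between stone_5_mid and trough_mid below 0.105 m and height (world z) of stone_5_mid between 0.045 and 0.112 m) or (x of stone_5_mid in the frame of tub_floor between -0.135 and 0.135 m and y of stone_5_mid in the frame of tub_floor between -0.056 and 0.056 m and height (world z) of stone_5_mid below 0.06 m)) and ((horizontal distance between stone_6_mid and trough_mid below 0.105 m and height (world z) of stone_6_mid between 0.045 and 0.112 m) or (x of stone_6_mid in the frame of tub_floor between -0.135 and 0.135 m and y of stone_6_mid in the frame of tub_floor between -0.056 and 0.056 m and height (world z) of stone_6_mid below 0.06 m)) and angle between scoop_bowl's own z axis and vertical below 0.25 rad and height (world z) of scoop_bowl below 0.04 m and height (world z) of scoop_handle below 0.12 m and velocity of joint lid below 0.1 rad/s); the robot touches nothing.
It fails at once if the fingers touch a stone (contact force between the fingers and stone_1 above 0.5 N or contact force between the fingers and stone_2 above 0.5 N or contact force between the fingers and stone_3 above 0.5 N or contact force between the fingers and stone_4 above 0.5 N or contact force between the fingers and stone_5 above 0.5 N or contact force between the fingers and stone_6 above 0.5 N).
It fails at once if a bystander (sanding block, black cap, screw box, marker) is moved by more than 30 mm (distance of any of sanding_block_mid, lens_cap_mid, grey_box_mid, marker_mid from where it was at the start of the episode above 0.03 m).
It also fails if it takes over 72 s, if anything falls off the work surface, if the arm or the gripper's body presses on something with over 40 N, if the wrist force passes 120 N, or if a joint passes its speed limit or range.

## Working session

There is one attempt and no reset: what is moved stays moved. The work goes in short steps, each a Python script; the robot and the scene stay as the last script left them, time stands still between calls to the robot, and variables do not carry over. Pictures are saved under pics/ and viewed, and the job is handed in when it is done.

```bash
ls; mkdir -p pics; cat > h.py <<'E'
import numpy as np, cv2
from bench import *
def pt(c,u,v,r=2):
    d=c["range_z"]; z=d[max(0,int(v)-r):int(v)+r+1,max(0,int(u)-r):int(u)+r+1]; z=z[z>0]; z=np.median(z)
    return unp(c,u,v,z)
def unp(c,u,v,z):
    K=c["intrinsics"]; p=np.array([(u-K[0,2])/K[0,0]*z,(v-K[1,2])/K[1,1]*z,z])
    return c["R"].T@(p-c["t"])
def cloud(c,m=None):
    d=c["range_z"]; ok=d>0
    if m is not None: ok&=m
    v,u=np.nonzero(ok); z=d[v,u]; K=c["intrinsics"]
    P=np.stack([(u-K[0,2])/K[0,0]*z,(v-K[1,2])/K[1,1]*z,z],1)
    return (P-c["t"])@c["R"]
E
python3 - <<'E'
from h import *
print(current_clock())
ims=[]
for n in ["scene","side","wrist"]:
    c=capture(n); cv2.imwrite(f"pics/{n}0.png",c["image"]); print(n,-c["R"].T@c["t"], c["R"][2])
    np.savez(f"{n}0.npz",**c)
    for q in ["scoop_handle","tub_floor","finisher","stone_1_mid","lid","catch","sanding_block_mid","lens_cap_mid","grey_box_mid","marker_mid"]:
        for r in silhouettes(n,q)[:7]:
            P=cloud(c,r["region"]); 
            print(n,q,round(r["conf"],2),np.round(r["xy"]),len(P),np.round(np.median(P,0),3) if len(P) else "")
print(current_clock(), current_orientation())
E
```

```text
pics
0.0
scene [-0.06593284 -0.5915574   1.12324225] [ 0.41729503  0.47960065 -0.77191196]
scene scoop_handle 0.6 [352. 286.] 988 [ 0.54  -0.412  0.009]
scene tub_floor 0.89 [250. 232.] 2444 [ 0.412 -0.034  0.012]
scene tub_floor 0.42 [352. 290.] 984 [ 0.537 -0.412  0.009]
scene finisher 0.78 [214. 149.] 3712 [0.537 0.326 0.094]
scene finisher 0.61 [225. 122.] 991 [0.585 0.326 0.226]
scene lid 0.91 [227. 124.] 995 [0.585 0.323 0.226]
scene catch 0.64 [188. 157.] 64 [0.397 0.338 0.129]
scene sanding_block_mid 0.65 [187. 154.] 75 [0.397 0.34  0.13 ]
scene sanding_block_mid 0.61 [311. 284.] 642 [ 0.432 -0.312  0.033]
scene lens_cap_mid 0.54 [163. 144.] 121 [0.421 0.572 0.038]
scene grey_box_mid 0.73 [354. 351.] 795 [ 0.383 -0.544  0.037]
scene grey_box_mid 0.3 [249. 235.] 2318 [ 0.409 -0.035  0.012]
scene marker_mid 0.47 [176. 130.] 123 [0.503 0.631 0.013]
side [-0.51300739  1.48866565  1.16044011] [ 0.49130741 -0.70342294 -0.51362749]
side scoop_handle 0.55 [298. 162.] 228 [ 0.504 -0.398  0.031]
side tub_floor 0.88 [277. 201.] 1031 [ 0.409 -0.042  0.024]
side tub_floor 0.68 [204. 214.] 3174 [0.57  0.369 0.104]
side finisher 0.63 [203. 216.] 3076 [0.57  0.365 0.103]
side sanding_block_mid 0.75 [298. 176.] 178 [ 0.432 -0.286  0.026]
side lens_cap_mid 0.71 [192. 267.] 159 [0.41  0.588 0.033]
side grey_box_mid 0.61 [330. 163.] 182 [ 0.384 -0.52   0.029]
side marker_mid 0.62 [298. 162.] 215 [ 0.504 -0.397  0.031]
wrist [0.10547039 0.59531634 0.38579677] [ 0.27459881 -0.08800768 -0.95752292]
wrist finisher 0.98 [207. 366.] 4719 [0.42  0.427 0.023]
wrist grey_box_mid 0.47 [205. 367.] 4759 [0.42  0.428 0.023]
wrist marker_mid 0.75 [354. 363.] 723 [0.5   0.62  0.014]
1.65 [ 8.06859659e-01  5.90743166e-01 -4.74914186e-05  3.11574566e-05]
```

```bash
python3 - <<'E'
import cv2,numpy as np
a=cv2.imread("pics/scene0.png");cv2.imwrite("pics/scene0c.png",cv2.resize(a[90:384,130:430],None,fx=2.6,fy=2.0*1.0,interpolation=3) if 0 else cv2.resize(a[90:384,130:420],(590,598),interpolation=3))
b=cv2.imread("pics/side0.png");cv2.imwrite("pics/side0c.png",cv2.resize(b[120:320,140:380],(720,600),interpolation=3))
E
```

```text
(no output)
```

View pics/scene0c.png

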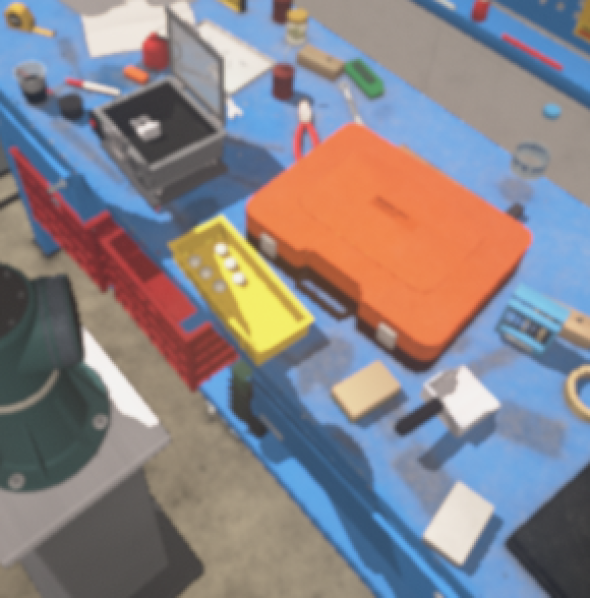

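View pics/side0c.png

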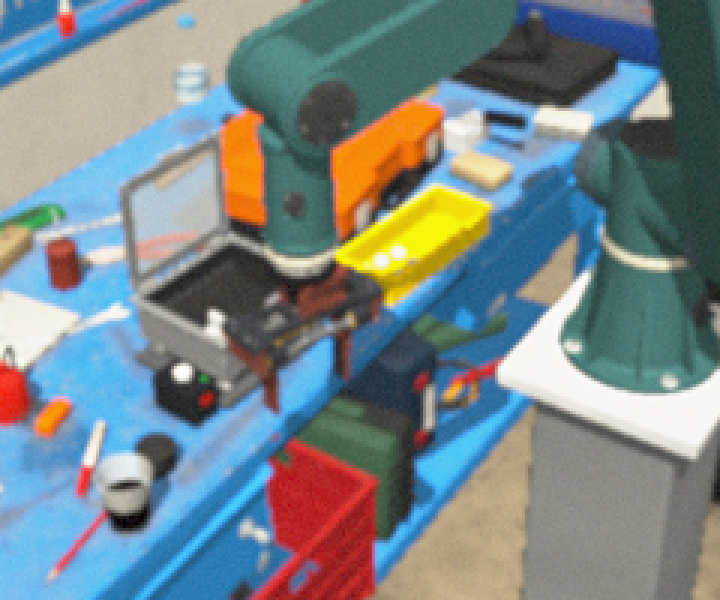

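The overview shows the tub in the middle with its stones at the finisher end. The scoop is to the right with its grip towards the robot, and an orange case sits behind the tub. Next I'll take wrist views from above.

```bash
python3 - <<'E'
from h import *
from scipy.spatial.transform import Rotation as Ro
s=np.load("scene0.npz"); P=cloud(s); 
b=s["image"].reshape(-1,3)
d=s["range_z"].ravel()>0; B=b[d].astype(int)
o=(B[:,2]>180)&(B[:,1]<130)&(B[:,0]<80)&(P[:,0]>.3)&(P[:,0]<1.2)
print("orange",np.percentile(P[o],[1,5,50,95,99],axis=0).round(3))
q=current_orientation(); 
# tool x along world y-ish; camera on -tool y side
R=np.array([[0,1,0],[1,0,0],[0,0,-1]]).T  # x->(0,1,0), y->(1,0,0)
q=Ro.from_matrix(np.array([[0,1,0],[1,0,0],[0,0,-1.]])).as_quat()
t=current_clock()
move_ptp([0.48,0.02,0.38],q); print(current_clock()-t)
c=capture("wrist"); np.savez("wrist1.npz",**c); cv2.imwrite("pics/wrist1.png",c["image"]); print(-c["R"].T@c["t"],c["R"][2])
for qn in ["tub_floor","stone_1_mid","finisher","catch"]:
    for r in silhouettes("wrist",qn):
        Q=cloud(c,r["region"]); print(qn,round(r["conf"],2),np.round(r["xy"]),len(Q),np.round(np.median(Q,0),3) if len(Q) else "")
E
```

```text
orange [[ 0.382 -0.345 -0.616]
 [ 0.481 -0.334 -0.612]
 [ 0.672 -0.112  0.104]
 [ 1.081  0.452  0.537]
 [ 1.088  0.598  0.549]]
2.3083
[0.40057383 0.01992119 0.54298313] [ 2.87667218e-01 -4.48510297e-04 -9.57730323e-01]
tub_floor 0.74 [219.  95.] 15331 [ 0.396 -0.04   0.006]
tub_floor 0.66 [285. 119.] 160 [0.436 0.068 0.021]
tub_floor 0.27 [242. 110.] 208 [ 0.419 -0.003  0.021]
stone_1_mid 0.46 [244. 110.] 185 [ 0.42  -0.003  0.021]
finisher 0.98 [451. 180.] 20341 [0.522 0.297 0.07 ]
catch 0.76 [498.  97.] 259 [0.397 0.328 0.124]
```

View pics/wrist1.png

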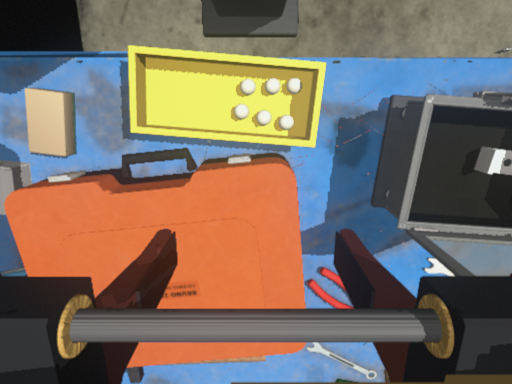

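The wrist view shows the tub with its six stones around px (242–293, 86–123). The trough is at the right edge, and the case edge is about 15 px below the tub.

```bash
cat >> h.py <<'E'
def pix(c):
    d=c["range_z"]; v,u=np.nonzero(d>0); return cloud(c),c["image"][v,u].astype(int),u,v
E
python3 - <<'E'
from h import *
c=np.load("wrist1.npz"); P,B,u,v=pix(c)
yel=(B[:,2]>150)&(B[:,1]>130)&(B[:,0]<110)
yel|=(B[:,2]>90)&(B[:,1]>80)&(B[:,0]<50)
rim=yel&(P[:,2]>.045)&(P[:,2]<.065)
print(rim.sum(),np.median(P[rim],0))
r=cv2.minAreaRect(P[rim][:,:2].astype(np.float32)*1000); print("rim rect",r)
fl=yel&(P[:,2]<.012)&(P[:,2]>-.005)&(abs(P[:,0]-.4)<.04)&(abs(P[:,1]+.04)<.12)
print("floor z",np.median(P[fl],0))
# stones
w=(B.min(1)>130)&(abs(P[:,0]-.41)<.06)&(abs(P[:,1]-.02)<.1)&(P[:,2]<.03)
m=np.zeros((384,512),np.uint8); m[v[w],u[w]]=255
n,l,st,ce=cv2.connectedComponentsWithStats(m)
for i in range(1,n):
    if st[i,4]>20:
        Q=cloud(c,l==i); print("stone",ce[i].round(),st[i,4],np.median(Q,0).round(3), Q[:,2].max().round(3))
# case boundary
o=(B[:,2]>150)&(B[:,1]<130)&(B[:,0]<80)&(P[:,2]>.02)&(P[:,1]<.2)&(P[:,2]<.2)
Q=P[o]; print("case z",np.percentile(Q[:,2],[5,50,95,99.5]))
for y in np.arange(-.3,.12,.05):
    k=abs(Q[:,1]-y)<.025
    if k.sum(): print(round(y,2),"min x",np.percentile(Q[k,0],1).round(3))
blk=(B.max(1)<60)&(P[:,2]>.03)&(P[:,0]>.4)&(P[:,0]<.6)&(abs(P[:,1]+.12)<.1)&(P[:,2]<.15)
print("case handle",P[blk].min(0),P[blk].max(0))
# finisher rim
f=(P[:,2]>.112)&(P[:,2]<.126)&(P[:,1]>.15)&(P[:,0]>.35)&(P[:,0]<.7)
for z in [.05,.1,.12,.15]:
    k=(abs(P[:,2]-z)<.015)&(P[:,1]>.15)&(P[:,0]>.35)&(P[:,0]<.75); print(z,k.sum(),P[k].min(0),P[k].max(0))
s=np.load("scene0.npz"); P,B,u,v=pix(s)
f=(P[:,2]>.110)&(P[:,2]<.126)&(abs(P[:,1]-.33)<.13)&(abs(P[:,0]-.5)<.12)
r=cv2.minAreaRect(P[f][:,:2].astype(np.float32)*1000); print("trough scene",r,f.sum())
E
```

```text
2683 [ 0.35789465 -0.07730723  0.05317157]
rim rect ((412.5279846191406, -27.075363159179688), (278.7986145019531, 148.0146026611328), 85.12215423583984)
floor z [ 0.39745366 -0.06233639  0.00545354]
stone [248.  86.] 183 [0.381 0.008 0.022] 0.025
stone [273.  85.] 180 [0.38  0.047 0.022] 0.025
stone [294.  85.] 157 [0.379 0.079 0.022] 0.024
stone [242. 110.] 169 [ 0.417 -0.001  0.022] 0.025
stone [264. 117.] 168 [0.428 0.033 0.021] 0.025
stone [286. 121.] 166 [0.434 0.069 0.021] 0.025
case z [0.10041879 0.10232278 0.10513254 0.10605334]
-0.3 min x 0.523
-0.25 min x 0.518
-0.2 min x 0.516
-0.15 min x 0.528
-0.1 min x 0.521
-0.05 min x 0.498
-0.0 min x 0.492
0.05 min x 0.489
0.1 min x 0.552
case handle [ 0.48248385 -0.21909588  0.03046178] [ 0.53237112 -0.12170367  0.0472977 ]
0.05 7927 [0.40285609 0.23132644 0.04921028] [0.57111963 0.42799135 0.06498858]
0.1 1538 [0.38954818 0.2237658  0.08502107] [0.5782892  0.41031907 0.11497712]
0.12 3871 [0.39250371 0.22251152 0.10500719] [0.58956021 0.39505762 0.13495316]
0.15 942 [0.39300036 0.23019529 0.13507414] [0.58526485 0.3748317  0.16499561]
trough scene ((493.047119140625, 336.5693054199219), (221.13047790527344, 196.69561767578125), 85.97552490234375) 555
```

```bash
python3 - <<'E'
from h import *
from scipy.spatial.transform import Rotation as Ro
q=Ro.from_matrix(np.array([[0,1,0],[1,0,0],[0,0,-1.]])).as_quat()
t=current_clock()
move_ptp([0.53,-0.39,0.30],q); print(current_clock()-t)
c=capture("wrist"); np.savez("wrist2.npz",**c); cv2.imwrite("pics/wrist2.png",c["image"])
for qn in ["scoop_handle","scoop_bowl","scoop_lip"]:
    for r in silhouettes("wrist",qn):
        Q=cloud(c,r["region"]); print(qn,round(r["conf"],2),np.round(r["xy"]),len(Q),np.round(np.median(Q,0),3) if len(Q) else "")
c=np.load("wrist1.npz"); P,B,u,v=pix(c)
yel=(B[:,2]>150)&(B[:,1]>130)&(B[:,0]<110)
yel|=(B[:,2]>90)&(B[:,1]>80)&(B[:,0]<50)
k=yel&(P[:,2]>.047)&(P[:,2]<.060)&(abs(P[:,1]+.03)<.2)&(P[:,0]<.5)
m=np.zeros((384,512),np.uint8); m[v[k],u[k]]=255
cv2.imwrite("pics/rim.png",m)
m=cv2.morphologyEx(m,cv2.MORPH_OPEN,np.ones((3,3)))
n,l,st,ce=cv2.connectedComponentsWithStats(m); i=1+st[1:,4].argmax()
Q=cloud(c,l==i); r=cv2.minAreaRect(Q[:,:2].astype(np.float32)*1000); print("rim",st[i],r,np.median(Q[:,2]))
E
```

```text
1.5499999999999998
scoop_handle 0.78 [240. 156.] 5991 [ 0.529 -0.41   0.004]
scoop_bowl 0.74 [240. 157.] 5855 [ 0.529 -0.41   0.004]
scoop_lip 0.93 [242. 156.] 6022 [ 0.528 -0.41   0.004]
rim [ 128   46  133   88 1460] ((395.7402648925781, -71.65704345703125), (187.5341339111328, 121.21011352539062), 85.40862274169922) 0.05333988653059951
```

View pics/wrist2.png

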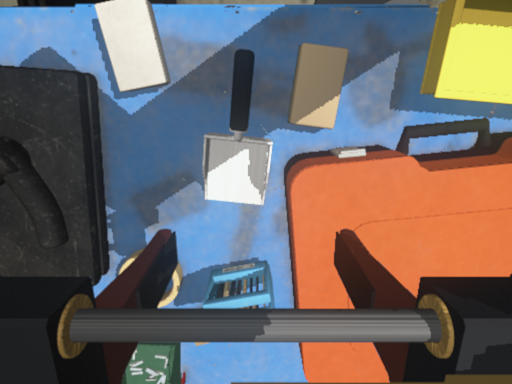

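View pics/rim.png

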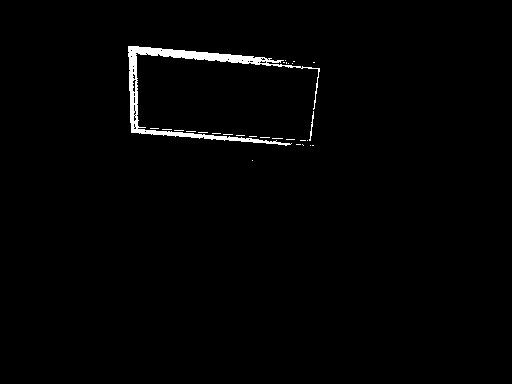

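```bash
python3 - <<'E'
from h import *
c=np.load("wrist1.npz"); P,B,u,v=pix(c)
yel=(B[:,2]>90)&(B[:,1]>80)&(B[:,0]<110)&(B[:,2]-B[:,0]>60)
k=yel&(P[:,2]>.044)&(P[:,2]<.062)&(abs(P[:,1]+.03)<.2)&(P[:,0]<.48)&(v<150)
m=np.zeros((384,512),np.uint8); m[v[k],u[k]]=255
n,l,st,ce=cv2.connectedComponentsWithStats(m); i=1+st[1:,4].argmax()
Q=cloud(c,l==i); r=cv2.minAreaRect(Q[:,:2].astype(np.float32)*1000); print("rim",st[i],r,np.median(Q[:,2]))
for y0 in (-.16,-.1,0,.08):
    kk=abs(Q[:,1]-y0)<.02; print(y0,np.median(Q[kk,2]), Q[kk,0].min(),Q[kk,0].max())
blue=(B[:,0]>150)&(B[:,2]<90)&(abs(P[:,2])<.02)
A=np.c_[P[blue][:,:2],np.ones(blue.sum())]; print("bench plane1",np.linalg.lstsq(A,P[blue][:,2],rcond=None)[0])
c=np.load("wrist2.npz"); P,B,u,v=pix(c)
blue=(B[:,0]>150)&(B[:,2]<90)&(abs(P[:,2])<.02)
A=np.c_[P[blue][:,:2],np.ones(blue.sum())]; print("bench plane2",np.linalg.lstsq(A,P[blue][:,2],rcond=None)[0],np.median(P[blue][:,2]))
h=(B.max(1)<70)&(P[:,2]>.05)&(P[:,2]<.11)&(u>215)&(u<265)&(v>40)&(v<135)
H=P[h]; r=cv2.minAreaRect(H[:,:2].astype(np.float32)*1000); print("handle",h.sum(),r,H[:,2].min(),H[:,2].max(),np.median(H,0))
mu=H[:,:2].mean(0); w,V=np.linalg.eigh(np.cov((H[:,:2]-mu).T)); print(mu,V[:,1])
p=(P[:,2]<.05)&(u>200)&(u<275)&(v>130)&(v<210)&(abs(B.max(1)-B.min(1))<30)&(B.min(1)>60)
Q=P[p]; r=cv2.minAreaRect(Q[:,:2].astype(np.float32)*1000); print("pan",p.sum(),r)
for nm in ["scene0","side0"]:
    pass
E
```

```text
rim [ 128   46  173   99 2447] ((398.109619140625, -42.901573181152344), (245.2693634033203, 121.39315795898438), 85.42837524414062) 0.05324209584363701
-0.16 0.053147423835136945 0.3291289495268263 0.4501216160847289
-0.1 0.053380362547425106 0.3316846893121217 0.4545017286803122
0 0.053248576424569066 0.3394626142793311 0.4634229625957389
0.08 0.05325497877769788 0.35383805723528555 0.46647001808453425
bench plane1 [ 0.00039021 -0.00194666  0.00124399]
bench plane2 [ 0.00509146 -0.0005472  -0.00156436] 0.0011079042774505752
handle 1507 ((443.1666564941406, -405.7016906738281), (21.970417022705078, 86.41902160644531), 84.43439483642578) 0.07765844878114783 0.09462703400187243 [ 0.44061871 -0.40535472  0.08796188]
[ 0.44150533 -0.40546198] [-0.99465006  0.10330178]
pan 4362 ((555.0639038085938, -419.57855224609375), (99.32835388183594, 112.79667663574219), 84.34615325927734)
```

```bash
cat >> h.py <<'E'
from scipy.spatial.transform import Rotation as Ro
def scoopR(yaw,pitch):  # pitch>0 = nose down
    return (Ro.from_euler('z',yaw)*Ro.from_euler('y',pitch)).as_matrix()
def tool(yaw,pitch,lip=None,handle=None,flip=1,gp=0.0,off=(158,0,-73)):
    """TCP pose holding scoop; lip or handle point given. gp: tool pitch rel. scoop, positive= fingers tip backwards"""
    R=scoopR(yaw,pitch)
    if handle is None: handle=np.array(lip)-R@(np.array(off)/1000)
    T=R@Ro.from_euler('y',gp).as_matrix()@np.array([[0,1,0],[1,0,0],[0,0,-1.]])@np.diag([flip,flip,1])
    return np.array(handle)+0.019*T[:,2], Ro.from_matrix(T).as_quat()
TUB=np.array([.3996,-.0246]); TY=1.491
def tub(x,y=0): 
    c,s=np.cos(TY),np.sin(TY); return TUB+np.array([c*x-s*y,s*x+c*y])
E
python3 - <<'E'
from h import *
t=current_clock()
for flip in (1,-1):
  for gp in (0,-.3,.3):
    print("flip",flip,"gp",gp)
    for nm,a in dict(grasp=dict(yaw=-.098,pitch=0,handle=[.443,-.4057,.074]),
      tubin=dict(yaw=TY,pitch=0,lip=[*tub(-.02),.006]),tubend=dict(yaw=TY,pitch=0,lip=[*tub(.128),.006]),
      lift=dict(yaw=TY,pitch=-.3,lip=[*tub(.12),.2]),
      pour0=dict(yaw=1.571,pitch=-.2,lip=[.47,.31,.16]),pour1=dict(yaw=1.571,pitch=.5,lip=[.47,.31,.12]),pour2=dict(yaw=1.571,pitch=1.,lip=[.47,.31,.12]),pour3=dict(yaw=1.2,pitch=1.,lip=[.47,.31,.12])).items():
        p,q=tool(flip=flip,gp=gp,**a); j=inverse_kinematics(p,q); print(nm,np.round(p,3),None if j is None else np.round(j,2))
print(current_clock()-t)
E
```

```text
flip 1 gp 0
grasp [ 0.443 -0.406  0.055] [-0.86  0.55  1.67 -0.    0.92 -2.33]
tubin [ 0.385 -0.202  0.06 ] [-0.64  0.37  2.03 -0.    0.74  2.58]
tubend [ 0.397 -0.055  0.06 ] [-0.31  0.33  2.1  -0.    0.71  2.91]
lift [ 0.396 -0.071  0.205] [-0.6   0.15  1.91  0.27  1.25  2.51]
pour0 [0.47  0.144 0.182] None
pour1 [0.47  0.197 0.243] [ 0.57  0.39  1.53 -0.42  1.51 -2.49]
pour2 [0.47  0.27  0.282] [ 0.81  0.68  1.24 -0.68  1.97 -2.35]
pour3 [0.456 0.273 0.282] [ 0.7   0.75  1.09 -0.51  2.17 -2.17]
flip 1 gp -0.3
grasp [ 0.449 -0.406  0.056] [-1.    0.49  1.87  0.4   0.63 -2.78]
tubin [ 0.386 -0.196  0.061] [-0.83  0.45  1.93  0.26  0.98  2.22]
tubend [ 0.398 -0.049  0.061] [-0.56  0.39  2.08  0.36  0.85  2.41]
lift [ 0.396 -0.066  0.207] [-0.78  0.28  1.88  0.45  1.42  2.27]
pour0 [0.47  0.15  0.183] [-0.22  0.28  1.88  0.54  1.15  2.66]
pour1 [0.47  0.203 0.241] [ 0.41  0.27  1.61 -0.19  1.34 -2.68]
pour2 [0.47  0.274 0.278] [ 0.74  0.53  1.31 -0.51  1.79 -2.39]
pour3 [0.457 0.276 0.278] [ 0.65  0.59  1.2  -0.37  1.95 -2.15]
flip 1 gp 0.3
grasp [ 0.437 -0.405  0.056] [-0.75  0.67  1
[... 1366 characters left out ...]
0.27  1.61 -0.19  1.34  0.46]
pour2 [0.47  0.274 0.278] [ 0.74  0.53  1.31 -0.51  1.79  0.75]
pour3 [0.457 0.276 0.278] [ 0.65  0.59  1.2  -0.37  1.95  0.99]
flip -1 gp 0.3
grasp [ 0.437 -0.405  0.056] [-0.75  0.67  1.46 -0.19  1.26  1.  ]
tubin [ 0.385 -0.208  0.061] [-0.41  0.37  2.11 -0.5   0.62  0.07]
tubend [ 0.397 -0.06   0.061] [-0.04  0.37  2.1  -0.46  0.73  0.39]
lift [ 0.395 -0.077  0.204] [-0.36  0.09  1.93 -0.    1.12 -0.28]
pour0 [0.47  0.139 0.181] [ 0.22  0.27  1.77 -0.11  1.13  0.27]
pour1 [0.47  0.193 0.247] [ 0.68  0.53  1.46 -0.6   1.69  0.77]
pour2 [0.47  0.268 0.287] [ 0.85  0.82  1.21 -0.85  2.13  0.8 ]
pour3 [0.455 0.271 0.287] [ 0.73  0.9   1.03 -0.68  2.36  0.92]
0.0
```

```bash
python3 - <<'E'
from h import *
for n in ["scene0","wrist1","side0"]:
    c=np.load(n+".npz"); P,B,u,v=pix(c)
    f=(abs(P[:,1]-.33)<.2)&(abs(P[:,0]-.5)<.25)
    print(n)
    for z in [.08,.118,.125,.155,.2,.25,.28]:
        k=f&(abs(P[:,2]-z)<.005)
        if k.sum()>5: print(z,k.sum(),np.percentile(P[k],[2,98],axis=0)[:,:2].round(3).tolist())
    k=f&(P[:,2]>.16)&(P[:,2]<.33)&(P[:,0]>.5)
    if k.sum()>50:
        # plane x = a + b y + c z
        Q=P[k]
        for _ in range(5):
            A=np.c_[np.ones(len(Q)),Q[:,1],Q[:,2]]; s=np.linalg.lstsq(A,Q[:,0],rcond=None)[0]; r=Q[:,0]-A@s; Q=Q[abs(r)<max(.004,1.5*r.std())]
        print("lid plane",s,len(Q),Q.min(0),Q.max(0))
    k=f&(abs(P[:,2]-.053)<.004)&(B.max(1)<60); 
    if k.sum()>50: print("floor",cv2.minAreaRect(P[k][:,:2].astype(np.float32)*1000))
E
```

```text
scene0
0.08 224 [[0.405, 0.232], [0.582, 0.436]]
0.118 418 [[0.398, 0.227], [0.59, 0.445]]
0.125 340 [[0.398, 0.227], [0.591, 0.445]]
0.155 63 [[0.386, 0.232], [0.592, 0.415]]
0.2 47 [[0.577, 0.23], [0.591, 0.419]]
0.25 59 [[0.577, 0.234], [0.591, 0.423]]
0.28 56 [[0.576, 0.232], [0.591, 0.421]]
lid plane [ 0.56362899  0.07220464 -0.0115548 ] 836 [0.57424024 0.22884515 0.16029662] [0.59415655 0.43176861 0.31523191]
wrist1
0.08 1058 [[0.406, 0.232], [0.578, 0.408]]
0.118 3327 [[0.396, 0.226], [0.585, 0.378]]
0.125 282 [[0.394, 0.228], [0.585, 0.383]]
0.155 287 [[0.575, 0.231], [0.585, 0.358]]
0.2 293 [[0.574, 0.231], [0.582, 0.323]]
0.25 117 [[0.574, 0.23], [0.578, 0.278]]
lid plane [ 0.55910671  0.07499753 -0.00741264] 2525 [0.57273204 0.22939842 0.16003886] [0.58450488 0.35434991 0.25501996]
floor ((493.9029541015625, 334.1295166015625), (195.38734436035156, 120.5036849975586), 85.81026458740234)
side0
0.08 168 [[0.416, 0.239], [0.58, 0.485]]
0.118 215 [[0.411, 0.232], [0.59, 0.451]]
0.125 66 [[0.459, 0.237], [0.595, 0.445]]
0.155 74 [[0.574, 0.237], [0.593, 0.43]]
0.2 76 [[0.576, 0.243], [0.592, 0.43]]
0.25 71 [[0.575, 0.24], [0.592, 0.431]]
0.28 64 [[0.574, 0.236], [0.592, 0.429]]
lid plane [ 0.56139637  0.07013919 -0.0072738 ] 820 [0.57349489 0.23238902 0.16008895] [0.59407319 0.43529226 0.30780203]
floor ((493.4973449707031, 381.63287353515625), (82.0120849609375, 290.79644775390625), 20.568634033203125)
```

```bash
cat >> h.py <<'E'
OFF=(143,0,-75); GP=-.3; FY=-.073; FIN=np.array([.494,.331])
def fin(x,y):
    c,s=np.cos(FY),np.sin(FY); return FIN+np.array([c*x-s*y,s*x+c*y])
def lipose(yaw,pitch,lip,off=OFF): return tool(yaw,pitch,lip=lip,flip=-1,gp=GP,off=off)
def stat(m=""): print(m,"t",round(current_clock(),2),"p",current_position().round(4) if hasattr(current_position(),'round') else current_position(),"gap",round(current_finger_gap(),4),"F",np.round(current_force(),1))
E
python3 - <<'E'
from h import *
y=-.098; hd=np.array([.443,-.4057,.074])
g=hd+scoopR(y,0)@np.array([.015,0,.002])
p,q=tool(y,0,handle=g,flip=-1,gp=GP)
stat()
move_ptp(p-Ro.from_quat(q).as_matrix()[:,2]*.09,q); stat("above")
servo_line(p,q,rate=.12); stat("down")
move_gripper(0.0); stat("grip")
servo_line(p+[0,0,.14],q,rate=.2); stat("up")
c=capture("wrist"); np.savez("wrist3.npz",**c); cv2.imwrite("pics/wrist3.png",c["image"])
E
```

```text
t 5.96 p [ 0.5306 -0.3889  0.3007] gap 0.0882 F [0.6 0.4 1.2]
above t 8.31 p [ 0.4373 -0.4053  0.144 ] gap 0.088 F [-0.1  0.   0.4]
down t 9.21 p [ 0.4637 -0.408   0.0583] gap 0.0879 F [-0.4  0.3 -0.6]
grip t 10.23 p [ 0.4635 -0.4077  0.0578] gap 0.0217 F [ 0.   0.1 -0.6]
up t 11.08 p [ 0.4628 -0.4068  0.1966] gap 0.0219 F [-0.4  0.4 -1.5]
```

View pics/wrist3.png

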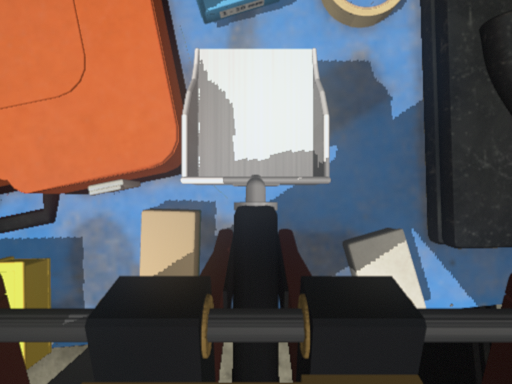

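The scoop is held straight in the jaws: the pan is at px (183–330, 48–185), with the lip at row 49. Next I'll measure the lip and the pan plane.

```bash
cat > pan.py <<'E'
from h import *
def panfit(c,verbose=1):
    T=Ro.from_quat(current_orientation()).as_matrix(); 
    P,B,u,v=pix(c)
    k=(u>205)&(u<310)&(v>54)&(v<165); Q=P[k]
    G=np.array(current_position())-.019*T[:,2]
    S=T@np.diag([-1,-1,1])@np.array([[0,1,0],[1,0,0],[0,0,-1.]]).T@Ro.from_euler('y',GP).as_matrix().T
    L=(Q-G)@S   # nominal scoop frame
    for _ in range(6):
        A=np.c_[np.ones(len(L)),L[:,0],L[:,1]]; s=np.linalg.lstsq(A,L[:,2],rcond=None)[0]; r=L[:,2]-A@s; L=L[abs(r)<max(.002,1.5*r.std())]
    LL=(P-G)@S; zz=s[0]+s[1]*LL[:,0]+s[2]*LL[:,1]
    f=(abs(LL[:,2]-zz)<.004)&(abs(LL[:,1])<.03)&(LL[:,0]>.03)&(LL[:,0]<.2)&(B.min(1)>0)
    g=(abs(LL[:,2]-zz)<.004)&(LL[:,0]>.09)&(LL[:,0]<.17)
    xm=[np.percentile(LL[f&(abs(LL[:,1]-y)<.008),0],99.5) for y in (-.024,-.012,0,.012,.024)]
    print("plane",s.round(4),"at x .1:",(s[0]+.1*s[1]).round(4),"lip x",np.round(xm,4),"width",np.percentile(LL[g,1],[.5,99.5]).round(4))
    print("back x",np.percentile(LL[f,0],[.5]))
E
python3 - <<'E'
from pan import *
c=dict(np.load("wrist3.npz")); panfit(c)
E
```

```text
plane [-0.0723 -0.0007 -0.0022] at x .1: -0.0724 lip x [0.1426 0.1426 0.1425 0.1425 0.1427] width [-0.0433  0.0409]
back x [0.04924713]
```

```bash
python3 - <<'E'
from pan import *
p,q=lipose(TY,.03,[*tub(-.018),.13])
move_ptp(p,q); stat("over tub")
p,q=lipose(TY,.03,[*tub(-.018),.002])
print(servo_line(p,q,rate=.10,contact_N=4)); stat("down")
c=capture("wrist"); np.savez("wrist4.npz",**c); cv2.imwrite("pics/wrist4.png",c["image"]); panfit(c)
E
```

```text
over tub t 12.34 p [ 0.3877 -0.1782  0.1906] gap 0.0218 F [-0.4 -0.4 -1.5]
False
down t 13.78 p [ 0.3876 -0.1781  0.0633] gap 0.0216 F [-0.3  0.1 -2.3]
plane [-0.0727  0.0177 -0.0003] at x .1: -0.0709 lip x [0.1761 0.1763 0.1765 0.1765 0.1765] width [-0.1272  0.0517]
back x [0.03102686]
```

View pics/wrist4.png

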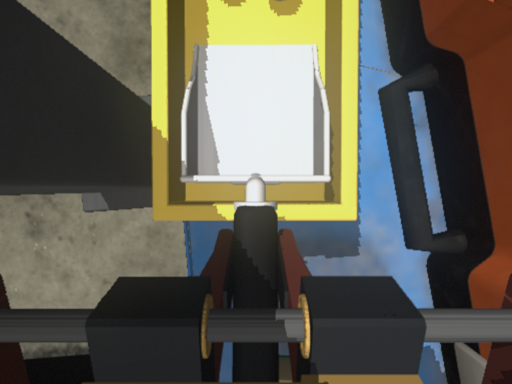

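The pan is centred in the tub (rim columns 153–358, pan 183–330), just behind the stones, and is resting on the floor. Next I'll push forward.

```bash
python3 - <<'E'
from pan import *
p,q=lipose(TY,.03,[*tub(-.015),.0005]); servo_line(p,q,rate=.05); stat("press")
p,q=lipose(TY,.03,[*tub(.05),.0005])
print(servo_line(p,q,rate=.07,contact_N=15)); stat("mid")
c=capture("wrist"); np.savez("wrist5.npz",**c); cv2.imwrite("pics/wrist5.png",c["image"])
E
```

```text
press t 14.07 p [ 0.3878 -0.1745  0.0617] gap 0.0218 F [0.9 0.9 0.7]
False
mid t 15.15 p [ 0.3925 -0.1095  0.0615] gap 0.0221 F [0.2 1.2 5.1]
```

View pics/wrist5.png

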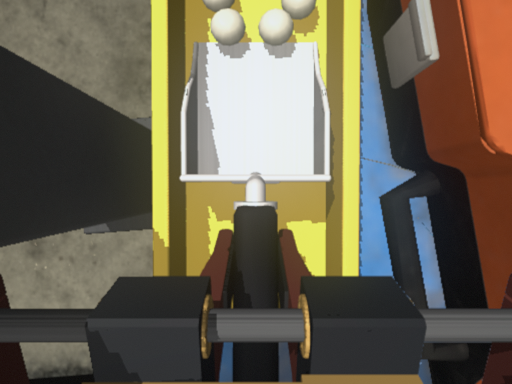

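The stones at px (228, 27) and (277, 27) are being herded ahead of the lip. I'll keep pushing to the end wall.

```bash
python3 - <<'E'
from pan import *
p,q=lipose(TY,.03,[*tub(.1285),.0005])
print(servo_line(p,q,rate=.06,contact_N=15)); stat("end")
c=capture("wrist"); np.savez("wrist6.npz",**c); cv2.imwrite("pics/wrist6.png",c["image"])
E
```

```text
False
end t 16.66 p [ 0.3996 -0.0323  0.0615] gap 0.0217 F [ 0.1 -1.4  5.9]
```

View pics/wrist6.png

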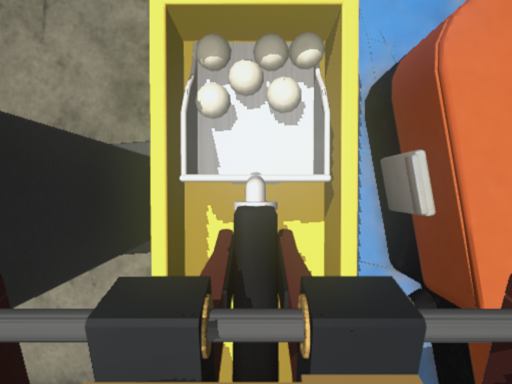

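Five stones are in the pan, and the sixth (306, 51) is at the lip's right corner. I'll close the last millimetres to the wall and tilt back.

```bash
python3 - <<'E'
from pan import *
p,q=lipose(TY,.03,[*tub(.134),.001])
print(servo_line(p,q,rate=.04,contact_N=9)); stat("end")
c=capture("wrist"); np.savez("wrist7.npz",**c); cv2.imwrite("pics/wrist7.png",c["image"])
# actual lip from current TCP
T=Ro.from_quat(current_orientation()).as_matrix(); G=np.array(current_position())-.019*T[:,2]
l=G+scoopR(TY,.03)@(np.array(OFF)/1000); print("lip",l, "local x",(l[:2]-TUB)@[np.cos(TY),np.sin(TY)])
l2=l.copy(); l2[:2]-=.001*np.array([np.cos(TY),np.sin(TY)])
for pit,dz in ((-.15,.018),(-.3,.036)):
    p,q=lipose(TY,pit,[l2[0],l2[1],l[2]+dz]); servo_line(p,q,rate=.03); stat("tilt")
c=capture("wrist"); np.savez("wrist8.npz",**c); cv2.imwrite("pics/wrist8.png",c["image"])
E
python3 -c "
import cv2,numpy as np
cv2.imwrite('pics/w78.png',np.vstack([cv2.imread('pics/wrist7.png')[:230,100:420],cv2.imread('pics/wrist8.png')[:230,100:420]]))"
```

```text
True
end t 16.92 p [ 0.4005 -0.0294  0.0617] gap 0.0219 F [-1.  -2.2  2.5]
lip [0.41124972 0.10583837 0.00078416] local x 0.1309519315243344
tilt t 17.52 p [ 0.3999 -0.0394  0.0543] gap 0.022 F [ 1.  -1.5  1.8]
tilt t 17.86 p [ 0.3995 -0.0432  0.0501] gap 0.0217 F [0.9 0.4 0.1]
```

View pics/w78.png

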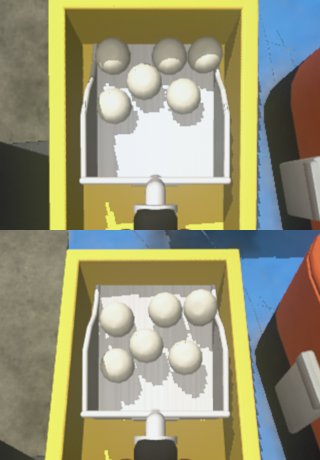

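All six stones appear to be on the pan; the right front one is at (200, 307) in the lower crop. I'll lift straight up, tilting a little more.

```bash
python3 - <<'E'
from pan import *
l2=tub(.127)
p,q=lipose(TY,-.4,[*l2,.085]); servo_line(p,q,rate=.06); stat("lift1")
p,q=lipose(TY,-.4,[*l2,.20]); servo_line(p,q,rate=.12); stat("lift2")
sleep(.25)
c=capture("wrist"); np.savez("wrist9.npz",**c); cv2.imwrite("pics/wrist9.png",c["image"])
c=capture("scene"); cv2.imwrite("pics/scene9.png",cv2.resize(c["image"][150:300,170:330],(640,600),interpolation=3))
for a in [lipose(FY+np.pi/2,-.35,[*fin(-.02,-.035),.19]),lipose(FY+np.pi/2,1.1,[*fin(-.02,-.035),.105])]: print(inverse_kinematics(*a))
print(current_joint_pos())
E
```

```text
lift1 t 18.62 p [ 0.3976 -0.0459  0.0838] gap 0.0219 F [ 0.1  0.8 -3.1]
lift2 t 19.73 p [ 0.3975 -0.046   0.1984] gap 0.0219 F [-0.4  0.1 -3.1]
[-0.33334487  0.28307806  1.94377951  0.67818906  1.20020289 -0.60682058]
[ 0.75746498  0.63425454  1.24842906 -0.53013208  1.86528147  0.83541453]
[-0.80070952  0.33069716  1.89944853  0.51000038  1.43851955 -0.92813541]
```

View pics/wrist9.png

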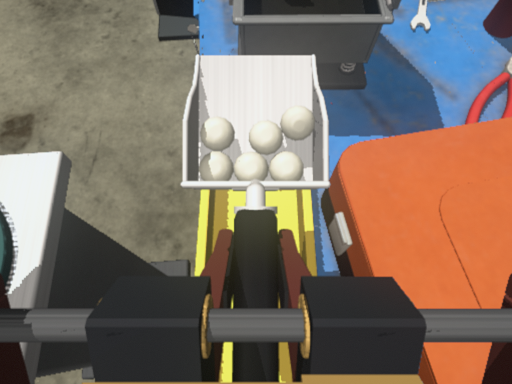

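View pics/scene9.png

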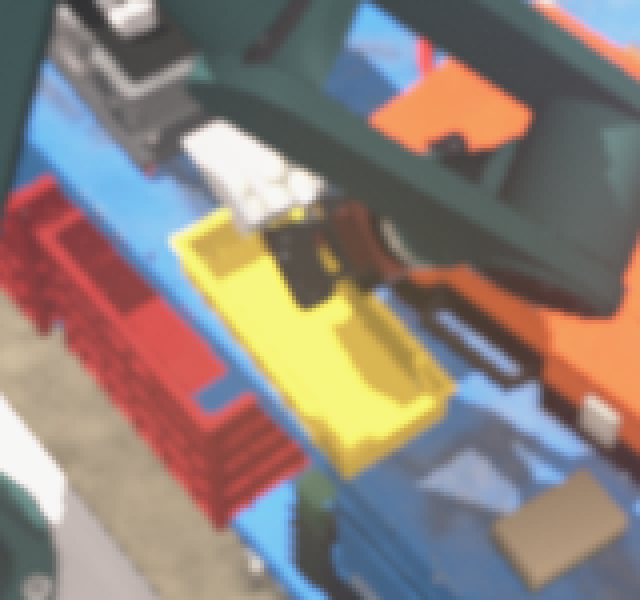

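All six stones sit at the back of the pan (px 200–315, 105–185) and the tub is empty. Next is the pour over the trough.

```bash
python3 - <<'E'
from pan import *
Y=FY+np.pi/2
def go(pit,z,rate,y=-.035):
    servo_line(*lipose(Y,pit,[*fin(-.02,y),z]),rate=rate); stat(f"pit{pit}")
go(-.35,.20,.14)
go(-.1,.145,.10)
go(.2,.128,.08)
go(.5,.115,.07)
go(.75,.110,.07)
go(1.0,.108,.07)
sleep(.3)
c=capture("wrist"); np.savez("wrist10.npz",**c); cv2.imwrite("pics/wrist10.png",c["image"])
E
```

```text
pit-0.35 t 21.69 p [0.4606 0.1489 0.2062] gap 0.0216 F [ 0.3  0.5 -2.7]
pit-0.1 t 22.1 p [0.4604 0.1564 0.1881] gap 0.0217 F [-0.9 -0.1 -3.1]
pit0.2 t 22.63 p [0.4615 0.1742 0.2101] gap 0.0222 F [ 0.  -0.  -3.4]
pit0.5 t 23.3 p [0.4641 0.2033 0.2298] gap 0.0219 F [-0.  -0.4 -2.5]
pit0.75 t 23.94 p [0.4668 0.2351 0.245 ] gap 0.0219 F [ 0.  -0.3 -1.7]
pit1.0 t 24.62 p [0.4696 0.2705 0.2544] gap 0.0216 F [-0.1 -0.5 -2.4]
```

View pics/wrist10.png

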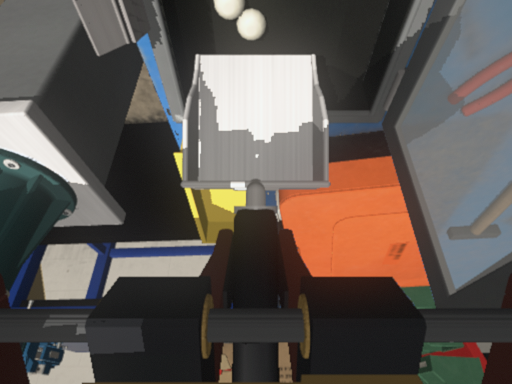

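The pan is empty. I'll withdraw upwards, check the trough, and put the scoop back into the empty tub.

```bash
python3 - <<'E'
from pan import *
Y=FY+np.pi/2
servo_line(*lipose(Y,1.0,[*fin(-.02,-.045),.20]),rate=.18); stat("up")
servo_line(*lipose(Y,.3,[*fin(-.02,-.08),.23]),rate=.12); stat("level")
c=capture("wrist"); np.savez("wrist11.npz",**c); cv2.imwrite("pics/wrist11.png",c["image"])
for r in silhouettes("wrist","stone_1_mid"): 
    Q=cloud(c,r["region"]); print(r["conf"],np.round(r["xy"]),np.median(Q,0).round(3))
E
```

```text
up t 25.63 p [0.4686 0.2612 0.3456] gap 0.0221 F [-0.2  0.2 -1.6]
level t 26.82 p [0.4597 0.1388 0.3245] gap 0.022 F [-0.5  0.7 -2.1]
```

View pics/wrist11.png

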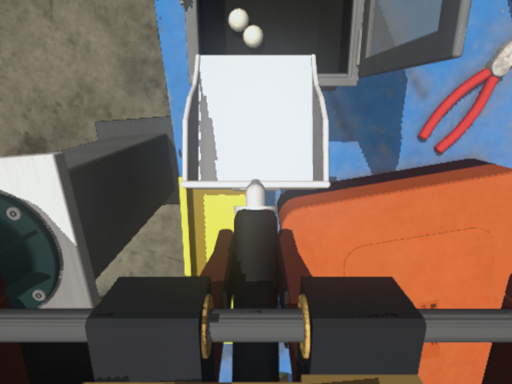

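```bash
python3 - <<'E'
from pan import *
move_ptp(*lipose(TY,0,[*tub(-.012),.15])); stat("over tub")
c=capture("wrist"); panfit(c)
servo_line(*lipose(TY,0.0,[*tub(-.012),.030]),rate=.16)
print(servo_line(*lipose(TY,0.0,[*tub(-.012),.003]),rate=.05,contact_N=4)); stat("down")
move_gripper(.06); stat("open")
p=np.array(current_position()); T=Ro.from_quat(current_orientation()).as_matrix()
servo_line(p-T[:,2]*.08,rate=.15); stat("up")
c=capture("wrist"); np.savez("wrist12.npz",**c); cv2.imwrite("pics/wrist12.png",c["image"])
c=capture("scene"); np.savez("scene12.npz",**c); cv2.imwrite("pics/scene12.png",cv2.resize(c["image"][100:300,130:340],(630,600),interpolation=3))
E
```

```text
over tub t 28.23 p [ 0.3883 -0.173   0.2071] gap 0.0217 F [ 0.7  0.3 -2. ]
plane [-0.073  -0.0222  0.0007] at x .1: -0.0753 lip x [0.1378 0.1377 0.1376 0.1375 0.1374] width [-0.0421  0.0422]
back x [0.04522469]
True
down t 29.69 p [ 0.3875 -0.1734  0.0613] gap 0.022 F [ 0.8 -0.5 -1.8]
open t 30.45 p [ 0.3875 -0.1735  0.0619] gap 0.0598 F [1.  0.7 0. ]
up t 31.13 p [ 0.3853 -0.1967  0.1379] gap 0.0601 F [-0.7  0.5 -0.6]
```

View pics/wrist12.png

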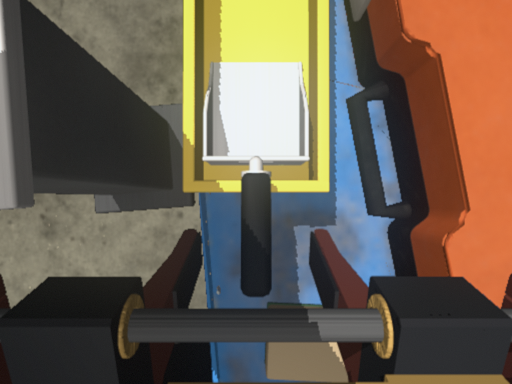

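View pics/scene12.png

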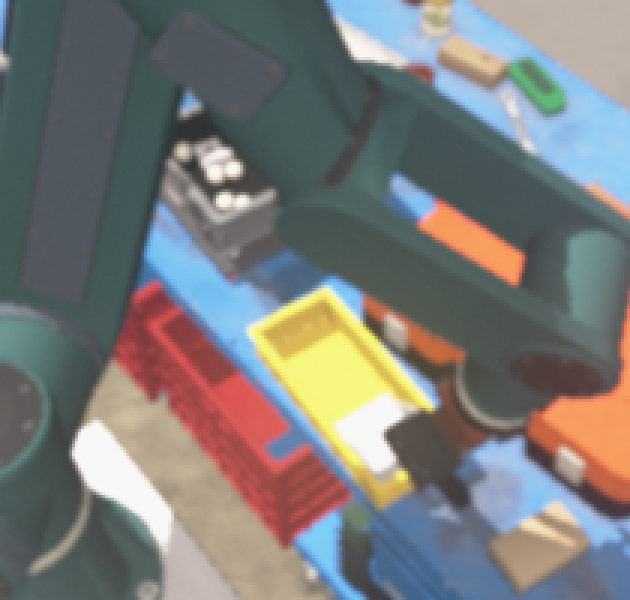

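The scoop stands in the tub and is released. The scene view shows about five stones in the trough. Next I'll check the scoop's level, look into the trough, and plan the lid push.

```bash
python3 - <<'E'
from h import *
c=np.load("wrist12.npz"); P,B,u,v=pix(c)
k=(u>222)&(u<292)&(v>72)&(v<150)&(P[:,2]<.03); Q=P[k]
A=np.c_[np.ones(len(Q)),Q[:,0]-.385,Q[:,1]+.09]; s=np.linalg.lstsq(A,Q[:,2],rcond=None)[0]; print("pan plane",s.round(4))
k=(u>245)&(u<268)&(v>180)&(v<290)&(B.max(1)<60); print("handle",np.median(P[k],0),P[k][:,2].min(),P[k][:,2].max())
for n in ["scene0","wrist1"]:
    P,B,u,v=pix(np.load(n+".npz"))
    k=(P[:,0]>.61)&(P[:,0]<.85)&(P[:,1]>.15)&(P[:,1]<.5)&(P[:,2]>.03); 
    if k.sum(): print(n,"behind lid",k.sum(),P[k].min(0),P[k].max(0), P[k][P[k][:,2].argmax()])
for flip in (1,-1):
    R=Ro.from_euler('z',FY).as_matrix()@np.array([[0,1,0],[1,0,0],[0,0,-1.]])@np.diag([flip,flip,1]); q=Ro.from_matrix(R).as_quat()
    for nm,p in dict(via=[.45,.1,.42],above=[*fin(.145,0),.40],behind=[*fin(.145,0),.245],pull=[*fin(.0,0),.245],pressa=[*fin(-.06,0),.22],press=[*fin(-.06,0),.115]).items():
        j=inverse_kinematics(p,q); print(flip,nm,None if j is None else j.round(2))
print(current_joint_pos().round(2))
E
```

```text
pan plane [ 0.007   0.0003 -0.0017]
handle [ 0.38600898 -0.20257071  0.09304855] 0.085580319576686 0.09916246259364912
scene0 behind lid 148 [0.80554269 0.31068016 0.03012203] [0.8474222  0.36127949 0.12294139] [0.84090184 0.34126077 0.12294139]
1 via [ 0.07  0.02  1.46 -0.    1.65 -1.43]
1 above [ 0.37  0.45  0.95 -0.    1.74 -1.13]
1 behind [ 0.37  0.51  1.21 -0.    1.43 -1.13]
1 pull [ 0.47  0.33  1.49 -0.    1.32 -1.02]
1 pressa [ 0.53  0.29  1.63 -0.    1.23 -0.97]
1 press [ 0.53  0.41  1.74 -0.    0.99 -0.97]
-1 via [ 0.07  0.02  1.46 -0.    1.65  1.71]
-1 above [ 0.37  0.45  0.95 -0.    1.74  2.01]
-1 behind [ 0.37  0.51  1.21 -0.    1.43  2.01]
-1 pull [ 0.47  0.33  1.49 -0.    1.32  2.12]
-1 pressa [ 0.53  0.29  1.63 -0.    1.23  2.18]
-1 press [ 0.53  0.41  1.74 -0.    0.99  2.18]
[-0.83  0.33  1.87  0.24  1.17 -0.87]
```

```bash
python3 - <<'E'
from h import *
R=Ro.from_euler('z',FY).as_matrix()@np.array([[0,1,0],[1,0,0],[0,0,-1.]]); q=Ro.from_matrix(R).as_quat()
p=np.array(current_position()); servo_line(p+[0,0,.08],rate=.2)
move_ptp([*fin(-.05,0),.42],q); stat("via")
c=capture("wrist"); np.savez("wrist13.npz",**c); cv2.imwrite("pics/wrist13.png",c["image"])
for r in silhouettes("wrist","stone_1_mid"): 
    Q=cloud(c,r["region"]); print(round(r["conf"],2),np.round(r["xy"]),np.median(Q,0).round(3))
move_gripper(0.0); stat()
E
```

```text
via t 33.85 p [0.4445 0.3337 0.4193] gap 0.0598 F [ 1.2 -0.5 -0.4]
0.72 [316. 158.] [0.461 0.424 0.074]
0.51 [274. 168.] [0.47  0.358 0.073]
 t 34.94 p [0.4441 0.3347 0.42  ] gap 0.0004 F [0.9 0.6 0.4]
```

View pics/wrist13.png

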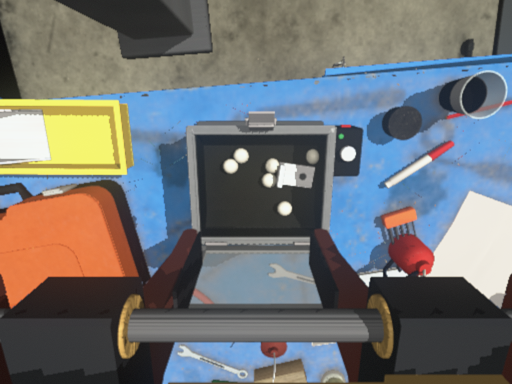

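All six stones are in the trough: px (241,155), (231,167), (273,164), (268,180), (313,157) and (284,209). The one near the corner needs its distance from the middle checked.

```bash
python3 - <<'E'
from h import *
c=np.load("wrist13.npz"); P,B,u,v=pix(c)
# rim fit
k=(P[:,2]>.110)&(P[:,2]<.126)&(abs(P[:,1]-.33)<.13)&(P[:,0]>.38)&(P[:,0]<.575)&(B.min(1)>70)
m=np.zeros((384,512),np.uint8); m[v[k],u[k]]=255
n,l,st,ce=cv2.connectedComponentsWithStats(m); i=1+st[1:,4].argmax(); print(st[i])
Q=cloud(c,l==i); 
c_,s_=np.cos(FY),np.sin(FY); loc=lambda X:np.stack([(X[:,0]-FIN[0])*c_+(X[:,1]-FIN[1])*s_,-(X[:,0]-FIN[0])*s_+(X[:,1]-FIN[1])*c_],1)
L=loc(Q); print("rim loc extents",np.percentile(L,[.5,99.5],axis=0).round(4))
for a in (-.05,0,.04):
    kk=abs(L[:,0]-a)<.01; print("y ext",np.percentile(L[kk,1],[1,99]).round(4))
for a in (-.06,.06):
    kk=abs(L[:,1]-a)<.01; print("x ext",np.percentile(L[kk,0],[1,99]).round(4))
w=(B.min(1)>90)&(P[:,2]>.058)&(P[:,2]<.08)&(u>205)&(u<328)&(v>135)&(v<225)
m=np.zeros((384,512),np.uint8); m[v[w],u[w]]=255
n,l,st,ce=cv2.connectedComponentsWithStats(m)
for i in range(1,n):
    if st[i,4]>25:
        X=cloud(c,l==i); L=loc(X); mid=(L.max(0)+L.min(0))/2
        print(ce[i].round(),st[i,4],mid.round(4),"d",np.hypot(*mid).round(4),X[:,2].max().round(3),(L.max(0)-L.min(0)).round(3))
E
```

```text
[ 186  126  151  108 2933]
rim loc extents [[-0.0924 -0.1015]
 [ 0.067   0.1135]]
y ext [-0.1015  0.1134]
y ext [-0.1016  0.1133]
y ext [-0.1014  0.1135]
x ext [-0.0924 -0.081 ]
x ext [-0.0923 -0.081 ]
[236. 161.] 333 [-0.032  -0.0338] d 0.0466 0.075 [0.039 0.039]
[312. 156.] 136 [-0.0408  0.0899] d 0.0987 0.079 [0.022 0.017]
[288. 175.] 938 [-0.0109  0.0523] d 0.0535 0.079 [0.049 0.087]
[284. 208.] 155 [0.0497 0.0476] d 0.0689 0.075 [0.022 0.023]
```

With the middle corrected by +6 mm in y, the corner stone is about 93 mm out, which is within limits. Now the lid.

```bash
sed -i 's/FIN=np.array(\[.494,.331\])/FIN=np.array([.4944,.337])/' h.py; python3 - <<'E'
from h import *
R=Ro.from_euler('z',FY).as_matrix()@np.array([[0,1,0],[1,0,0],[0,0,-1.]]); q=Ro.from_matrix(R).as_quat()
servo_line([*fin(.145,0),.42],q,rate=.25)
servo_line([*fin(.145,0),.245],q,rate=.18); stat("behind")
print(servo_line([*fin(.03,0),.245],q,rate=.08,contact_N=20)); stat("pull")
print(servo_line([*fin(-.005,0),.245],q,rate=.08,contact_N=20)); stat("pull2")
c=capture("side"); cv2.imwrite("pics/side14.png",cv2.resize(c["image"][120:320,100:340],(720,600),interpolation=3))
c=capture("wrist"); np.savez("wrist14.npz",**c); cv2.imwrite("pics/wrist14.png",c["image"])
E
```

```text
behind t 37.0 p [0.6396 0.3268 0.2466] gap 0.0006 F [-0.1 -0.3  0.5]
False
pull t 38.58 p [0.5248 0.3348 0.2449] gap 0.0007 F [ 0.3  1.2 -0.5]
False
pull2 t 39.17 p [0.4892 0.3376 0.2453] gap 0.0008 F [-1.1  0.1  0.3]
```

View pics/side14.png

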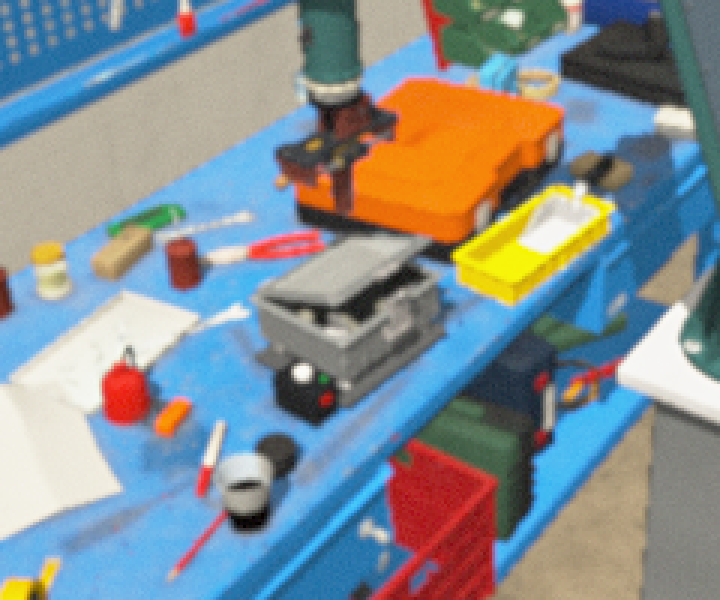

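View pics/wrist14.png

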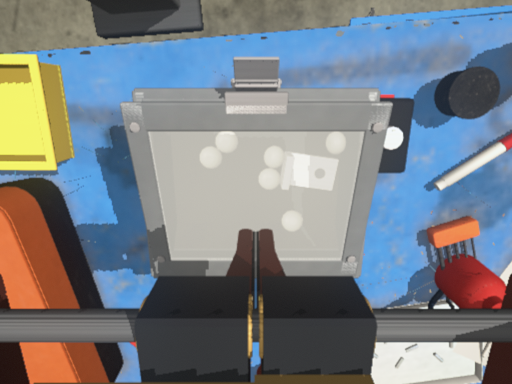

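The lid is falling onto the catch (tongue at px (256, 102)). Next I'll press it down near the front edge.

```bash
python3 - <<'E'
from h import *
R=Ro.from_euler('z',FY).as_matrix()@np.array([[0,1,0],[1,0,0],[0,0,-1.]]); q=Ro.from_matrix(R).as_quat()
servo_line([*fin(-.064,0),.20],q,rate=.2); stat("above")
print(servo_line([*fin(-.064,0),.150],q,rate=.15,contact_N=6)); stat("near")
print(servo_line([*fin(-.064,0),.112],q,rate=.04,contact_N=28)); stat("press")
sleep(.2); stat()
servo_line([*fin(-.04,0),.30],q,rate=.2)
sleep(.3)
c=capture("wrist"); np.savez("wrist15.npz",**c); cv2.imwrite("pics/wrist15.png",c["image"])
P,B,u,v=pix(c)
c_,s_=np.cos(FY),np.sin(FY); L=np.stack([(P[:,0]-FIN[0])*c_+(P[:,1]-FIN[1])*s_,-(P[:,0]-FIN[0])*s_+(P[:,1]-FIN[1])*c_,P[:,2]],1)
for y in (-.085,.085,0):
    k=(abs(L[:,1]-y)<.012)&(L[:,0]>-.08)&(L[:,0]<.09)&(L[:,2]>.1)&(L[:,2]<.17); s=np.polyfit(L[k,0],L[k,2],1); print("lid slope",y,k.sum(),s.round(4))
k=(abs(L[:,1])<.017)&(L[:,0]<-.07)&(L[:,0]>-.14)&(L[:,2]>.11)
for x in np.arange(-.13,-.07,.006):
    kk=k&(abs(L[:,0]-x)<.003)
    if kk.sum(): print("catch",x.round(3),np.median(L[kk,2]).round(4),kk.sum())
E
```

```text
above t 39.79 p [0.4316 0.342  0.2005] gap 0.0007 F [0.4 0.4 0.3]
False
near t 40.27 p [0.4318 0.3419 0.1506] gap 0.0001 F [-0.2  0.3  0. ]
True
press t 40.98 p [0.4306 0.3421 0.124 ] gap 0.0005 F [-3.3 -2.5 14.8]
 t 41.17 p [0.4307 0.3421 0.124 ] gap 0.0006 F [-3.  -1.8 15. ]
lid slope -0.085 2976 [0.0002 0.1251]
lid slope 0.085 2964 [0.0004 0.1249]
lid slope 0 1990 [-0.0068  0.1242]
catch -0.112 0.1559 212
catch -0.106 0.1513 213
catch -0.1 0.1458 209
catch -0.094 0.1419 203
catch -0.088 0.1316 140
catch -0.082 0.1252 185
catch -0.076 0.3966 5823
```

View pics/wrist15.png

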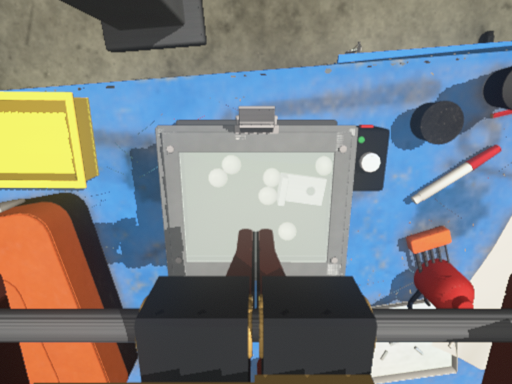

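The lid is flat (slope about 0) and the catch nose at px (256, 118) lies over the tongue, with its top at −0.112 / 0.156 m as specified for upright. I'll take one final scene look and then hand in.

```bash
python3 - <<'E'
from h import *
c=capture("scene"); np.savez("scene16.npz",**c); cv2.imwrite("pics/scene16.png",cv2.resize(c["image"][90:384,130:420],(590,598),interpolation=3))
a=np.load("scene0.npz")
for q in ["sanding_block_mid","lens_cap_mid","grey_box_mid","marker_mid","scoop_handle"]:
    for r in silhouettes("scene",q)[:2]:
        print(q,round(r["conf"],2),np.round(r["xy"]),np.median(cloud(c,r["region"]),0).round(3))
stat()
E
```

```text
sanding_block_mid 0.9 [309. 283.] [ 0.433 -0.313  0.034]
sanding_block_mid 0.28 [262. 249.] [ 0.391 -0.107  0.017]
lens_cap_mid 0.54 [164. 140.] [0.42  0.573 0.038]
grey_box_mid 0.6 [354. 349.] [ 0.381 -0.544  0.037]
grey_box_mid 0.32 [212. 156.] [0.475 0.298 0.125]
marker_mid 0.56 [243. 224.] [0.413 0.017 0.02 ]
marker_mid 0.42 [175. 132.] [0.501 0.621 0.017]
scoop_handle 0.55 [262. 245.] [ 0.391 -0.106  0.015]
 t 42.87 p [0.4545 0.3399 0.3   ] gap 0.0003 F [0.6 0.3 0.3]
```

View pics/scene16.png

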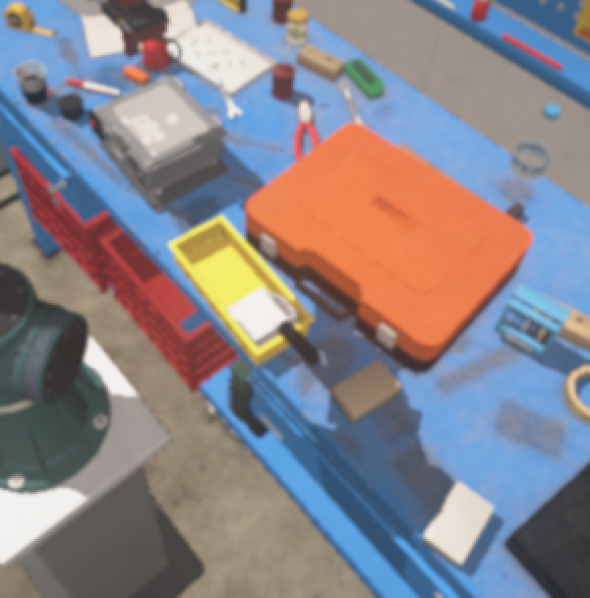

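The bystanders are where they were, the scoop stands in the tub, and the lid is shut. Handing in.

```bash
python3 -c "
from bench import *
close_job(); print(current_clock())"
```

```text
the job is handed in; nothing more can be done
the job is handed in; nothing more can be done
```

I scooped all six stones in one pass, tipped them into the trough, stood the scoop back down in the tub, and shut and latched the lid. I handed the job in at about 43 s of the 72 s allowed; no verdict was reported.

Last checks:
- **Stones:** all six are in the trough, seen directly and again through the shut lid. The one nearest a corner measured about 93 mm from the middle (limit 105 mm). That figure includes a 6 mm correction to my first estimate of the middle; without it, it reads about 99 mm.
- **Lid and catch:** the lid's slope along the middle of each side is below 0.001 rad. Along the centre line the fit read −0.007 rad, still within the limit. The catch profile matches the upright position (top 0.156 m high, 112 mm in front of the middle).
- **Scoop:** released and level within 0.002 rad on the tub floor.
- **Bystanders:** all four were found within about 10 mm of where they started. The network's best hit for the marker was a false one in the tub; its second hit was the real marker.

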